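Stir the drying balls and close the tub

ROBOT

A 6-joint arm with a two-finger parallel gripper is mounted at the origin on the work surface. World frame = base frame: x ahead of the robot, y to its left, z up, the work surface at z = 0. Lengths are in m, angles in rad, forces in N, time in s.
With the tool pointing down it reaches from about 0.35 to 0.975 m from the base axis. Payload 4.9 kg.
Tool frame: the origin (TCP) lies between the finger pads, 19 mm behind the fingertips; this is the grasp point; z points along the fingers, y is the line along which they close (so a half turn about z gives the same grasp; the last joint's range is limited). The gripper opens to 85 mm and grips with 20 to 120 N. Pads are 22 mm wide; open, the fingers measure 114 mm over their backs; the gripper's body (76 mm by 85 mm) begins 54 mm behind the grasp point. The pads swing forward as they close: fully open they stand 13 mm farther back than shut.
Start: joints at [-1.433, 0.053, 1.613, -0, 1.476, -0.119], TCP at [0.159, -0.604, 0.25] pointing down, gripper open.
Joint ranges: [-3.01, 3.01], [-1.01, 2.22], [0.06, 2.58], [-1.02, 4.17], [0.09, 2.62], [-3.14, 3.14]. Speed limits (rad/s): [2.57, 2.57, 3.14, 3.14, 3.14, 3.14].

INTERFACE

Orientations are given as a rotation vector (axis times angle).
In Python, from station import get_obs, get_image, calibration, finish_job gives the robot as it stands. The module is installed in compiled form; this text tells all that it offers.
- The arm moves only by the tool arm_command, never from a script. Its argument "plan" is a list that holds one entry, the list of rows, each a list of 6 numbers: the shift along the tool's x, y, z in cm, then the turn, a rotation vector about the tool's x, y, z in rad. A call has 1 to 12 rows; each row is the pose to reach, as a shift and turn from the pose commanded when the call began, along the tool's axes at that moment; what a row does not reach only later rows make up. A row lasts 1/12 s, in which the tool goes at most 41.7 mm and 7.16 degrees, less where a joint would pass 70% of its speed; a pose out of reach is approached as far as the arm can. A call with a gripper value outside its range is refused whole. "gripper" is the closure, from -1 (fully open) to 1 (shut), set as the call begins (left out, the last holds). The fingers move at their own pace and stop on an object; "force" is the grip in N (left out, the last holds). Time passes only in rows, so rows that repeat a pose let the fingers close. It gives the time, the measured TCP pose, the force, the opening and the grip force at its end, in the units of the state.
- get_obs(): the state, without advancing time (a new reading comes with each control period).
- get_image(name): name is "scene" or "top" or "wrist"; returns (picture, depth): 420x560x3 uint8, blue, green, red; 420x560 float32, m along the optical axis (not along the pixel's ray), 0 where there is no reading.
- calibration(name): a dict with "fx", "fy", "cx", "cy" (pixels), "pose" (4x4, takes a point from camera to world coordinates). Camera axes: x right, y up, looking along -z (the intrinsics and any distortion apply to the point x, -y, -z); pixel columns grow to the right and rows downward; lengths in m; the calibration is good to about 2 mm. A picture is of the moment at which its call begins: read the wrist's pose just before it. calibration takes no time and is no camera call; for the wrist camera it gives the pose at the moment of the call.
- finish_job(): hands the job in; it is judged then, once.
The state is a dict: "t": time; "q": joint angles; "dq": joint speeds; "effort": joint torques, N m; "tool_pos": TCP position; "tool_rot": TCP orientation; "contact_force": force on the tool from outside, world axes, zero at the start; "wrist_torque": the same for the moment, N m; "opening": finger opening in m; "grip_force": force on a finger pad.
Only numpy, scipy, OpenCV 4.12 (cv2) and the standard library are available. Lean on these libraries where they do the work, as an engineer would, in place of code of your own. Each camera call takes 0.05 s, during which the arm holds its last target. There are 200 camera calls.

TASK

Take the flat-bladed wooden spoon out of the shallow brown crate and stir the clay drying balls in the open wooden tub with its blade, going round until at least five of the six balls lie more than half a ball's width from where they were, none thrown out and no fingers in the tub. Then lay the spoon flat inside the aluminium tray, let go, and put the lid squarely on the tub. Leave the plain rod, the fork and the spanner lying in the crate and do not disturb the tin.

Things in the scene. Friction and masses are not known exactly. Their poses are not given: they have to be found in the camera images.
- crate: open shallow brown crate, 272 (x) x 262 (y) x 62 mm high, walls and floor 6 mm, fixed. Origin: underside centre. Two fixed battens along y (at x = -75 and +85 mm, 22 mm wide, tops 32 mm above the table) carry the spoon, rod and fork, side by side about 65 mm apart in any order, all with blade or prongs roughly towards the robot; the spanner lies under them on the floor
- spoon: wooden stirring spoon, 200 mm long along its x: straight handle 16 mm wide, 24 mm high from x = -45 to +100 mm, flat blade 32 mm wide, 8 mm thick from x = -100 to -40 mm, flush with the handle's underside. Origin: middle of its length on the underside; z up as it lies. 60 g
- spoon_tip (a point): middle of the blade's end edge: 100 mm from the spoon's origin along its -x, 4 mm above the underside
- rod: plain wooden rod, 200 x 16 x 24 mm high, along its x, no blade. Not wanted. Origin: underside centre
- fork: wooden fork, 200 mm long, same handle as the spoon but with two prongs (40 mm over both, 10 mm thick) towards its -x. Not wanted. Origin: underside centre
- spanner: steel spanner, 140 x 30 x 9 mm, flat on the crate's floor under the wooden things. Not wanted. Origin: underside centre
- tub: round, shallow dark wooden tub, outer radius 82, inner radius 76, 50 mm high, inner floor 8 mm above its underside, fixed. Origin: underside centre
- tub_rim (a point): centre of the tub's mouth, 50 mm above the table
- ball0_center (a point): centre of clay ball 0 of 6, 30 mm in diameter, 20 g, loose in the tub; at the start they lie in a loose ring about 82 mm across (centres), the middle free
- ball1_center (a point): centre of clay ball 1 of 6, 30 mm in diameter, 20 g, loose in the tub; at the start they lie in a loose ring about 82 mm across (centres), the middle free
- ball2_center (a point): centre of clay ball 2 of 6, 30 mm in diameter, 20 g, loose in the tub; at the start they lie in a loose ring about 82 mm across (centres), the middle free
- ball3_center (a point): centre of clay ball 3 of 6, 30 mm in diameter, 20 g, loose in the tub; at the start they lie in a loose ring about 82 mm across (centres), the middle free
- ball4_center (a point): centre of clay ball 4 of 6, 30 mm in diameter, 20 g, loose in the tub; at the start they lie in a loose ring about 82 mm across (centres), the middle free
- ball5_center (a point): centre of clay ball 5 of 6, 30 mm in diameter, 20 g, loose in the tub; at the start they lie in a loose ring about 82 mm across (centres), the middle free
- lid: round dark wooden lid lying knob up on the table: disc radius 86, 8 mm thick, over a plug of radius 68, 6 mm deep, that drops into the tub's mouth; knob of 28 mm diameter stands 38 mm above the disc. Origin: centre of the plug's underside (seated: 44 mm above the table)
- lid_knob (a point): on the knob's axis, at the height to grip: 38 mm above the lid's origin, 24 mm above the disc, 14 mm below the knob's top
- tray: open aluminium tray, 112 (x) x 262 (y, its long side) x 22 mm high, walls and floor 4 mm, fixed. Origin: underside centre
- tin: food tin, 70 mm diameter, 100 mm high, a bystander. Origin: underside centre

How it is judged:
On the way, in this order (a step that is already met when the one before it is completed fails the run):
1. the spoon is held by the fingers, clear above the crate (contact force between the fingers and spoon above 1 N and z of spoon in the frame of crate above 0.09 m), for 0.1 s.
2. the held spoon's tip is down among the balls in the tub (less than 30 mm above the tub's underside) (contact force between the fingers and spoon above 1 N and horizontal distance between spoon_tip and tub below 0.076 m and z of spoon_tip in the frame of tub below 0.03 m), for 0.1 s.
3. with the held spoon's tip still down in the tub, at least five of the six balls are at one moment more than 15 mm from where they lay at the start (all of step 2 and (distance of each of ball0_center, ball1_center, ball2_center, ball3_center, ball4_center from where it was at the start of the episode above 0.015 m or distance of each of ball0_center, ball1_center, ball2_center, ball3_center, ball5_center from where it was at the start of the episode above 0.015 m or distance of each of ball0_center, ball1_center, ball2_center, ball4_center, ball5_center from where it was at the start of the episode above 0.015 m or distance of each of ball0_center, ball1_center, ball3_center, ball4_center, ball5_center from where it was at the start of the episode above 0.015 m or distance of each of ball0_center, ball2_center, ball3_center, ball4_center, ball5_center from where it was at the start of the episode above 0.015 m or distance of each of ball1_center, ball2_center, ball3_center, ball4_center, ball5_center from where it was at the start of the episode above 0.015 m)), for 0.02 s.
4. the spoon lies flat in the tray, released (z of spoon in the frame of tray below 0.012 m and angle between spoon's own z axis and vertical below 0.06 rad and horizontal distance between spoon and tray below 0.05 m and contact force between the fingers and spoon below 0.2 N), for 0.2 s.
At the end, for the whole second after the job is handed in: The lid sits flat on the tub (centred within 12 mm, plug in the mouth, tilt under 0.05 rad), all six balls inside; the spoon lies flat in the tray, its middle within 50 mm of the tray's middle, released and still; rod, fork and spanner are in the crate; the tin stands upright (all of step 4 and linear speed of each of spoon, lid below 0.02 m/s and horizontal distance between lid and tub below 0.012 m and z of lid in the frame of tub below 0.048 m and angle between lid's own z axis and vertical below 0.05 rad and not (horizontal distance between ball0_center and tub above 0.082 m or height (world z) of ball0_center above 0.09 m) and not (horizontal distance between ball1_center and tub above 0.082 m or height (world z) of ball1_center above 0.09 m) and not (horizontal distance between ball2_center and tub above 0.082 m or height (world z) of ball2_center above 0.09 m) and not (horizontal distance between ball3_center and tub above 0.082 m or height (world z) of ball3_center above 0.09 m) and not (horizontal distance between ball4_center and tub above 0.082 m or height (world z) of ball4_center above 0.09 m) and not (horizontal distance between ball5_center and tub above 0.082 m or height (world z) of ball5_center above 0.09 m) and horizontal distance between each of rod, fork, spanner and crate below 0.13 m and angle between tin's own z axis and vertical below 0.1 rad); the robot touches nothing.
It fails at once if a ball leaves the tub ((horizontal distance between ball0_center and tub above 0.082 m or height (world z) of ball0_center above 0.09 m) or (horizontal distance between ball1_center and tub above 0.082 m or height (world z) of ball1_center above 0.09 m) or (horizontal distance between ball2_center and tub above 0.082 m or height (world z) of ball2_center above 0.09 m) or (horizontal distance between ball3_center and tub above 0.082 m or height (world z) of ball3_center above 0.09 m) or (horizontal distance between ball4_center and tub above 0.082 m or height (world z) of ball4_center above 0.09 m) or (horizontal distance between ball5_center and tub above 0.082 m or height (world z) of ball5_center above 0.09 m)).
It fails at once if the fingers reach down into the tub (TCP over the tub and less than 72 mm above the table) (horizontal distance between the grasp point and tub below 0.076 m and height (world z) of the grasp point below 0.072 m).
It fails at once if the rod, fork or spanner is lifted out of the crate (height (world z) of any of rod, fork, spanner above 0.1 m).
It fails at once if the tin is moved more than 30 mm (distance of tin from where it was at the start of the episode above 0.03 m).
It also fails if it takes over 72 s, if anything falls off the work surface, if the arm or the gripper's body presses on something with over 40 N, if the wrist force passes 120 N, or if a joint passes its speed limit or range.

## Working session

There is one attempt and no reset: what is moved stays moved. The work goes in short steps, Python scripts to look and compute and a tool call to move; the robot and the scene stay as the last step left them, time stands still between calls to the robot, and variables do not carry over. Pictures are saved under pics/ and viewed, at most 14 in all, crops included, and the job is handed in when it is done.

Besides the shell and the picture viewer there is one more tool, called after "Emit:" as name(argument=value, ...), one argument or row to a line, values as JSON. arm_command: Moves the arm, as the interface text tells. Its arguments: {"type":"object","properties":{"plan":{"type":"array"},"gripper":{"type":"number"},"force":{"type":"number"}},"required":["plan"]}

```bash
mkdir -p pics
cat > h.py <<'E'
import numpy as np,cv2
from station import *
from scipy.spatial.transform import Rotation as R
def grab(n,save=None):
    c=calibration(n); im,d=get_image(n)
    if save: cv2.imwrite('pics/'+save,im)
    return im,d,c
def world(d,c):
    h,w=d.shape; u,v=np.meshgrid(np.arange(w),np.arange(h))
    P=np.stack([(u-c['cx'])/c['fx']*d,-(v-c['cy'])/c['fy']*d,-d],-1)
    T=np.array(c['pose']); return P@T[:3,:3].T+T[:3,3]
E
python3 - <<'E'
from h import *
for n in ['top','scene']:
    im,d,c=grab(n,n+'0.png'); W=world(d,c); np.save(n+'0.npy',W)
    print({k:v for k,v in c.items()})
a=cv2.imread('pics/top0.png');print(get_obs())
E
```

```text
{'fx': 497.4858102900426, 'fy': 497.4858102900426, 'cx': 287.315204292763, 'cy': 205.3556436842356, 'pose': array([[-0.01870533,  0.99745485, -0.06880353,  0.4704704 ],
       [-0.99982093, -0.01885823, -0.00157331, -0.00641063],
       [-0.00286681,  0.06876178,  0.99762899,  1.22122406],
       [ 0.        ,  0.        ,  0.        ,  1.        ]])}
{'fx': 518.4678799483842, 'fy': 518.4678799483842, 'cx': 275.48619717919763, 'cy': 206.46314490397037, 'pose': array([[ 0.68570823, -0.59899455,  0.41353325,  1.07559059],
       [ 0.72774978,  0.55359315, -0.40486402, -0.47366041],
       [ 0.01358216,  0.57856733,  0.81552154,  1.10162277],
       [ 0.        ,  0.        ,  0.        ,  1.        ]])}
{'t': 0.1, 'q': array([-1.43299342e+00,  5.33034139e-02,  1.61415663e+00,  2.57758304e-06,
        1.47598701e+00, -1.19051053e-01]), 'dq': array([ 0.0010097 , -0.0025674 , -0.00309784, -0.00061519, -0.00043921,
       -0.00046823]), 'effort': array([ 1.22586193e-04, -3.94906068e+01, -3.71362352e+01, -9.91169395e-05,
        3.94961433e-03,  1.93906821e-06]), 'tool_pos': array([ 0.15867188, -0.60397998,  0.24887816]), 'tool_rot': array([-3.11388131e+00, -4.02119205e-01,  2.32666804e-05]), 'contact_force': array([ 1.01542737,  0.92451304, -0.21957008]), 'wrist_torque': array([-0.02713026,  0.01150623, -0.00214424]), 'grip_force': 0.0, 'opening': 0.0855702080630712}
```

View pics/top0.png

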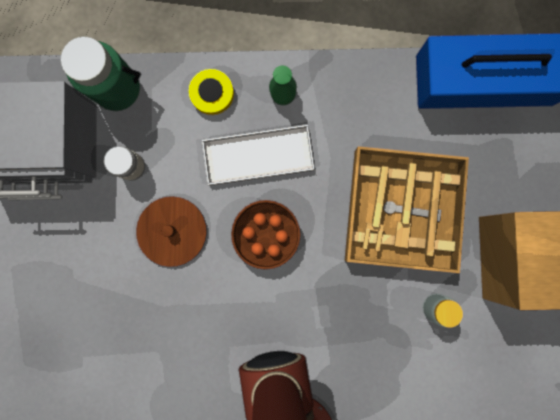

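View pics/scene0.png

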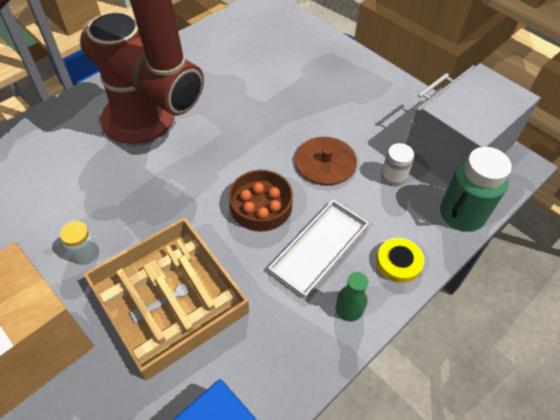

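The top image shows the crate at (408,210). In it the spoon is the middle piece, with its handle at (410,180) and its blade end near (403,238). The fork (forked end) is left of it and the rod right. The tub is at (266,235), the lid at (172,231) and the tray at (258,156). Next I'll measure their positions.

Run:
```python
from h import *
W=np.load('top0.npy')
def sel(u0,u1,v0,v1,z0,z1):
    p=W[v0:v1,u0:u1].reshape(-1,3); return p[(p[:,2]>z0)&(p[:,2]<z1)]
def rect(p):
    r=cv2.minAreaRect((p[:,:2]*1000).astype(np.float32)); return np.round(r[0],1),np.round(r[1],1),round(r[2],1),round(np.median(p[:,2])*1000,1),len(p)
print('table',np.median(sel(300,340,290,330,-.1,.1)[:,2]))
print('spoon handle',rect(sel(397,420,168,222,.048,.07)))
print('spoon blade',rect(sel(393,416,222,250,.034,.048)))
print('fork',rect(sel(368,391,170,228,.048,.07)))
print('rod',rect(sel(425,444,175,254,.048,.07)))
print('crate',rect(sel(340,475,140,280,.057,.07)))
print('tray',rect(sel(195,325,118,195,.014,.05)))
def circ(p): 
    (c,r)=cv2.minEnclosingCircle((p[:,:2]*1000).astype(np.float32)); return np.round(c,1),round(r,1),round(np.median(p[:,2])*1000,1),len(p)
print('tub',circ(sel(225,305,192,278,.043,.06)))
print('lid',circ(sel(130,215,190,275,.009,.025)))
k=sel(150,190,215,250,.04,.07);print('knob',k[:,:2].mean(0),k[:,2].max(),len(k))
for n,b in (('jarY',(425,470,290,335)),('jarW',(95,150,140,190))):
    k=sel(*b,.07,.2);print(n,circ(k),k[:,2].max())
im=cv2.imread('pics/top0.png');cv2.imwrite('pics/c.png',cv2.resize(im[140:280,225:475],None,fx=3,fy=3,interpolation=cv2.INTER_CUBIC))
```

```text
table -0.0015745302528913374
spoon handle (array([ 571.5, -291.4]), array([ 17.6, 129.1]), 80.5, np.float64(54.1), 395)
spoon blade (array([ 476.3, -283.7]), array([48.5, 58.6]), 81.0, np.float64(38.4), 333)
fork (array([ 564., -223.]), array([ 17.1, 136.1]), 79.0, np.float64(54.4), 403)
rod (array([ 524.6, -347.4]), array([ 18.2, 186. ]), 82.4, np.float64(54.3), 590)
crate (array([ 537.2, -286.8]), array([263.6, 272.6]), 83.0, np.float64(60.3), 1393)
tray (array([679.6,  65.6]), array([112.9, 262.2]), 7.2, np.float64(19.9), 578)
tub (array([484.4,  48.5]), 81.8, np.float64(48.4), 537)
lid (array([497.2, 279.7]), 86.2, np.float64(12.6), 3478)
knob [0.49674929 0.27842822] 0.055238067551134806 117
jarY (array([ 300.2, -360.2]), 34.7, np.float64(93.0), 738) 0.10066469036077041
jarW (array([657.2, 377.8]), 34.8, np.float64(97.4), 781) 0.10418384746904574
```

View pics/c.png

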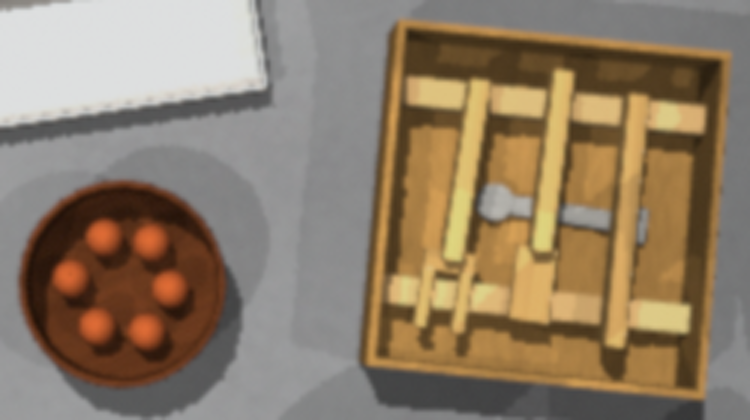

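```bash
cat >> h.py <<'E'
def rot(yaw,tilt=0,flip=False):
    # tool down with tool x at world angle yaw; then tilt about horizontal axis so direction 'yaw+pi' dips (tool z swings toward yaw)
    x=np.array([np.cos(yaw),np.sin(yaw),0]);z=np.array([0,0,-1.]);y=np.cross(z,x)
    M=np.stack([x,y,z],1); ax=np.array([-np.sin(yaw),np.cos(yaw),0])
    Rm=R.from_rotvec(-tilt*ax)*R.from_matrix(M)
    return Rm*R.from_rotvec([0,0,np.pi]) if flip else Rm
def delta(pos,Rt,o=None):
    o=o or get_obs(); R0=R.from_rotvec(o['tool_rot'])
    s=R0.inv().apply(np.array(pos)-o['tool_pos'])*100; r=(R0.inv()*Rt).as_rotvec()
    return np.round(s,2),np.round(r,3)
E
python3 - <<'E'
from h import *
W=np.load('top0.npy')
p=W[160:224,393:424].reshape(-1,3);p=p[(p[:,2]>.048)&(p[:,2]<.07)]
m=p[:,:2].mean(0)
# keep to handle line and drop crate wall
ax=np.array([.986,-.165])
for i in range(4):
    q=p[:,:2]-m; l=q@ax; t=q@np.array([-ax[1],ax[0]]); k=(abs(t)<.011)&(abs(l)<.09)
    pp=p[k][:,:2]; m=pp.mean(0); u,s,vt=np.linalg.svd(pp-m); ax=vt[0]*np.sign(vt[0][0])
l=(pp-m)@ax; print('ax',ax,np.degrees(np.arctan2(ax[1],ax[0])),'ends',m+ax*l.min(),m+ax*l.max(),l.max()-l.min())
h,_=np.histogram(l,bins=np.arange(-.1,.1,.005));print(h)
b=W[218:255,390:420].reshape(-1,3);b=b[(b[:,2]>.034)&(b[:,2]<.046)]
print('blade along', np.percentile((b[:,:2]-m)@ax,[1,99]))
yaw=np.arctan2(ax[1],ax[0]); org=m+ax*(l.max()-.1); g=org+ax*.05; print('org',org,'grip',g)
o=get_obs();print(R.from_rotvec(o['tool_rot']).as_matrix().round(3))
for f in (0,1): print(f,delta([*g,.16],rot(yaw,0,f)))
for f in (0,1): print(f,delta([*g,.0525],rot(yaw,0,f)))
E
```

```text
ax [ 0.98628421 -0.16505589] -9.500481349398894 ends [ 0.50344041 -0.27925332] [ 0.64597943 -0.3031074 ] 0.1445212440530221
[ 0  0  0  0  0  4 16 16 15 17 17 16 15 15 14 13 17 16 14 17 16 14 17 15
 14 14 16 16 15 15 14 14 16 17  7  0  0  0  0]
blade along [-0.12626626 -0.06637081]
org [ 0.54735101 -0.28660181] grip [ 0.59666522 -0.29485461]
[[ 0.967  0.254 -0.   ]
 [ 0.254 -0.967  0.002]
 [ 0.    -0.002 -1.   ]]
0 (array([ 50.21, -18.76,   8.93]), array([-0.002,  0.   ,  0.423]))
1 (array([ 50.21, -18.76,   8.93]), array([-0.   , -0.003, -2.719]))
0 (array([ 50.21, -18.74,  19.68]), array([-0.002,  0.   ,  0.423]))
1 (array([ 50.21, -18.74,  19.68]), array([-0.   , -0.003, -2.719]))
```

Emit:
arm_command(
  plan=[
    [[50.2,-18.8,8.9,0,0,0.423],[50.2,-18.8,8.9,0,0,0.423],[50.2,-18.8,8.9,0,0,0.423],[50.2,-18.8,8.9,0,0,0.423],[50.2,-18.8,8.9,0,0,0.423],[50.2,-18.8,8.9,0,0,0.423],[50.2,-18.8,8.9,0,0,0.423],[50.2,-18.8,8.9,0,0,0.423],[50.2,-18.8,8.9,0,0,0.423],[50.2,-18.8,8.9,0,0,0.423],[50.2,-18.8,8.9,0,0,0.423],[50.2,-18.8,8.9,0,0,0.423]],
  ],
  gripper=0,
  force=60,
)

```text
t: 1.1
tool_pos: [0.5601, -0.3201, 0.1679]
tool_rot: [-3.13, 0.261, 0.001]
contact_force: [1.1, -0.9, 0.3]
opening: 0.0427
grip_force: 0.0
```

Run:
```python
from h import *
im,d,c=grab('wrist','w1.png');o=get_obs();print(o['t'],o['tool_pos'],o['q'],o['opening'])
print(delta([.5967,-.2949,.0525],rot(np.radians(-9.5))))
W=world(d,c);p=W.reshape(-1,3);p=p[(d.reshape(-1)>0)&(p[:,2]>.048)&(p[:,2]<.06)]
ax=np.array([.986,-.165]);n=np.array([.165,.986]);q=p[:,:2]-np.array([.5967,-.2949])
l=q@ax;t=q@n
for a in (-.05,-.03,-.01,.01,.03):
    k=(abs(l-a)<.01)&(abs(t)<.03); print(a,k.sum(),np.percentile(t[k],[2,98]) if k.sum() else '')
```

```text
1.15 [ 0.56446797 -0.31491374  0.16615816] [-0.62606367  0.16498712  1.6348164   0.00538477  1.34311856  1.10480678] 0.042847382931096904
(array([ 2.85, -2.43, 11.38]), array([-0.005, -0.001,  0.005]))
-0.05 432 [-0.00765364  0.00791588]
-0.03 461 [-0.00764423  0.00772183]
-0.01 518 [-0.00761877  0.00765433]
0.01 554 [-0.00757906  0.00800409]
0.03 584 [-0.00752732  0.00784057]
```

View pics/w1.png

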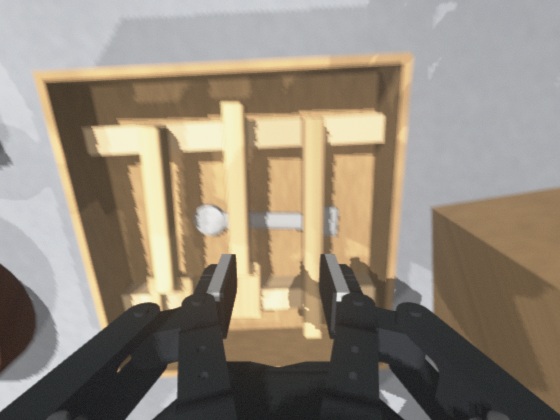

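The wrist image shows the spoon as the middle piece, with its handle at (235,190) and blade at (248,300). It lies on the measured line.

Emit:
arm_command(
  plan=[
    [[0,0,0,0,0,0],[0,0,0,0,0,0],[0,0,0,0,0,0]],
  ],
)

```text
t: 1.4
tool_pos: [0.5584, -0.3222, 0.1684]
tool_rot: [3.131, -0.262, -0.001]
contact_force: [0.0, -0.2, -0.3]
opening: 0.0427
grip_force: 0.0
```

Run:
```python
from h import *
o=get_obs();print(o['t'],o['tool_pos'])
for z in (.1,.0525):print(delta([.5967,-.2949,z],rot(np.radians(-9.5))))
```

```text
1.4 [ 0.55836029 -0.32217008  0.16844923]
(array([ 3.33, -3.33,  6.84]), array([ 0.   ,  0.001, -0.001]))
(array([ 3.33, -3.33, 11.59]), array([ 0.   ,  0.001, -0.001]))
```

Emit:
arm_command(
  plan=[
    [[3.3,-3.3,3,0,0,0],[3.3,-3.3,3,0,0,0],[3.3,-3.3,3,0,0,0],[3.3,-3.3,3,0,0,0],[3.3,-3.3,6,0,0,0],[3.3,-3.3,8.5,0,0,0],[3.3,-3.3,10,0,0,0],[3.3,-3.3,11,0,0,0],[3.3,-3.3,11.6,0,0,0],[3.3,-3.3,11.6,0,0,0],[3.3,-3.3,11.6,0,0,0]],
  ],
)

```text
t: 2.32
tool_pos: [0.5974, -0.2952, 0.0537]
tool_rot: [3.13, -0.261, 0.002]
contact_force: [0.7, 0.1, 0.6]
opening: 0.0428
grip_force: 0.0
```

Emit:
arm_command(
  plan=[
    [[0,0,0,0,0,0],[0,0,0,0,0,0],[0,0,0,0,0,0],[0,0,0,0,0,0],[0,0,0,0,0,0]],
  ],
  gripper=1,
)

```text
t: 2.73
tool_pos: [0.5981, -0.2952, 0.0545]
tool_rot: [3.129, -0.26, 0.004]
contact_force: [-0.2, -1.0, 5.0]
opening: 0.0147
grip_force: 61.5
```

Emit:
arm_command(
  plan=[
    [[0,0,-1,0,0,0],[0,0,-3,0,0,0],[0,0,-6,0,0,0],[0,0,-9,0,0,0],[0,0,-12,0,0,0],[0,0,-15,0,0,0],[0,0,-18,0,0,0],[0,0,-20,0,0,0],[0,0,-20,0,0,0],[0,0,-20,0,0,0]],
  ],
)

```text
t: 3.57
tool_pos: [0.5974, -0.2948, 0.2544]
tool_rot: [3.129, -0.261, 0.004]
contact_force: [0.2, 0.9, -1.6]
opening: 0.0147
grip_force: 60.7
```

Run:
```python
from h import *
im,d,c=grab('wrist','w2.png');o=get_obs();print(o['t'],o['tool_pos'],o['q'],o['opening'],o['grip_force'])
W=world(d,c);T=R.from_rotvec(o['tool_rot']).as_matrix()
P=(W-o['tool_pos'])@T   # tool frame
m=(d>0)&(abs(P[...,1])<.02)&(P[...,2]>-.03)&(P[...,2]<.05)&(P[...,0]<-.03)
p=P[m];print(len(p)); 
for a in np.arange(-.16,.1,.02):
    k=abs(p[:,0]-a)<.01
    if k.sum()>5: print(round(a,2),k.sum(),np.percentile(p[k],[5,50,95],axis=0)[:,1:].round(4).tolist())
yaw=np.radians(6)
for tl in (0,60): print(tl,delta([.4844+.1,.05,.30],rot(yaw,np.radians(tl))))
```

```text
3.6167 [ 0.59664286 -0.29429724  0.25205607] [-5.70009716e-01  1.45358983e-01  1.51029328e+00  1.88503932e-05
  1.48682948e+00  1.16690806e+00] 0.014673999464183109 60.69326877593994
652
-0.04 652 [[-0.0064, -0.0042], [0.0011, -0.0033], [0.008, -0.0021]]
0 (array([ -6.9 , -33.76,  -4.78]), array([-0.   ,  0.001, -0.271]))
60 (array([ -6.9 , -33.76,  -4.78]), array([ 0.141,  1.041, -0.246]))
```

View pics/w2.png

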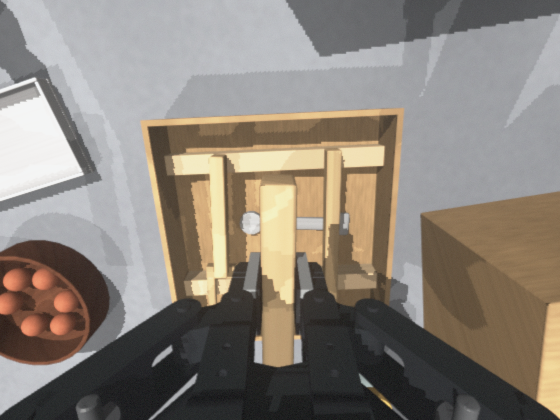

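```bash
cat >> h.py <<'E'
TIP=np.array([-.15,0,.0185])
def tippos(tip,Rt): return np.array(tip)-Rt.apply(TIP)
E
python3 - <<'E'
from h import *
Rt=rot(np.radians(6),np.radians(60))
p=tippos([.4844,.0485,.105],Rt);print(p,delta(p,Rt))
E
```

```text
[0.54305544 0.05466494 0.24415381] (array([-11.05, -33.53,   0.81]), array([ 0.141,  1.041, -0.246]))
```

Emit:
arm_command(
  plan=[
    [[-11,-33.5,0.8,0.141,1.041,-0.246],[-11,-33.5,0.8,0.141,1.041,-0.246],[-11,-33.5,0.8,0.141,1.041,-0.246],[-11,-33.5,0.8,0.141,1.041,-0.246],[-11,-33.5,0.8,0.141,1.041,-0.246],[-11,-33.5,0.8,0.141,1.041,-0.246],[-11,-33.5,0.8,0.141,1.041,-0.246],[-11,-33.5,0.8,0.141,1.041,-0.246],[-11,-33.5,0.8,0.141,1.041,-0.246],[-11,-33.5,0.8,0.141,1.041,-0.246],[-11,-33.5,0.8,0.141,1.041,-0.246],[-11,-33.5,0.8,0.141,1.041,-0.246]],
  ],
)

```text
t: 4.62
tool_pos: [0.5439, 0.0537, 0.2437]
tool_rot: [-2.675, -0.14, -1.541]
contact_force: [0.8, 0.2, 0.4]
opening: 0.0147
grip_force: 60.7
```

Emit:
arm_command(
  plan=[
    [[0,0,0,0,0,0],[0,0,0,0,0,0],[0,0,0,0,0,0]],
  ],
)

```text
t: 4.87
tool_pos: [0.5447, 0.0529, 0.2456]
tool_rot: [-2.674, -0.139, -1.545]
contact_force: [0.7, -0.3, -0.2]
opening: 0.0148
grip_force: 60.7
```

Run:
```python
from h import *
Rt=rot(np.radians(6),np.radians(60))
o=get_obs();print(o['t'],o['tool_pos'],o['q'],o['contact_force']);T=R.from_rotvec(o['tool_rot']);print('tip',o['tool_pos']+T.apply(TIP))
p=tippos([.4844,.0485,.105],Rt);print(delta(p,Rt))
p=tippos([.4844,.0485,.017],Rt);print(delta(p,Rt))
a,_,_=grab('top');b,d,c=grab('scene')
W=world(d,c);np.save('s.npy',W)
cv2.imwrite('pics/m3.png',np.hstack([cv2.resize(a[120:300,180:330],(500,600)),cv2.resize(b[120:270,180:330],(300,300)).repeat(2,0)]))
```

```text
4.8667 [0.54470907 0.05290075 0.24555429] [-0.14004156 -0.7025019   2.42646968  0.51740892  0.43375201  0.97003553] [ 0.72668225 -0.34302227 -0.17797133]
tip [0.48614832 0.04670403 0.10636201]
(array([-0.19, -0.19, -0.06]), array([ 0.002, -0.001,  0.   ]))
(array([-7.82, -0.2 ,  4.34]), array([ 0.002, -0.001,  0.   ]))
```

View pics/m3.png

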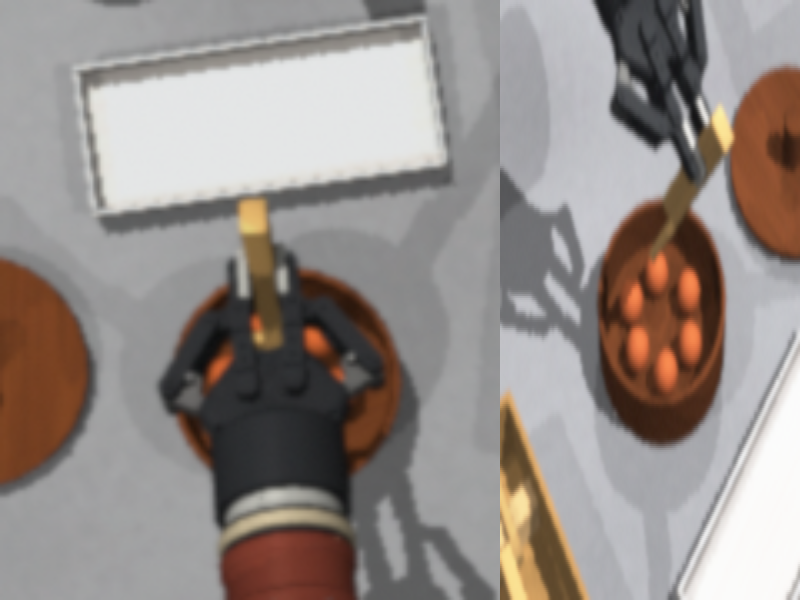

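The scene view shows the held spoon tip above the tub's middle, and all six balls are visible. I'll use a 50° tilt, which gives the elbow more room, then descend.

Run:
```python
from h import *
Rt=rot(np.radians(6),np.radians(50))
for z in (.105,.06,.017):
  p=tippos([.4844,.0485,z],Rt);print(p,delta(p,Rt))
```

```text
[0.56619577 0.05709708 0.23179824] (array([-0.06, -0.16,  2.58]), array([ 0.002, -0.175,  0.   ]))
[0.56619577 0.05709708 0.18679824] (array([-3.95, -0.17,  4.83]), array([ 0.002, -0.175,  0.   ]))
[0.56619577 0.05709708 0.14379824] (array([-7.68, -0.17,  6.97]), array([ 0.002, -0.175,  0.   ]))
```

Emit:
arm_command(
  plan=[
    [[0,-0.2,2.6,0,-0.175,0],[0,-0.2,2.6,0,-0.175,0],[0,-0.2,2.6,0,-0.175,0],[-2,-0.2,3.7,0,-0.175,0],[-4,-0.2,4.8,0,-0.175,0],[-5,-0.2,5.4,0,-0.175,0],[-6,-0.2,6,0,-0.175,0],[-7,-0.2,6.6,0,-0.175,0],[-7.7,-0.2,7,0,-0.175,0],[-7.7,-0.2,7,0,-0.175,0],[-7.7,-0.2,7,0,-0.175,0],[-7.7,-0.2,7,0,-0.175,0]],
  ],
)

```text
t: 5.97
tool_pos: [0.5663, 0.0579, 0.1445]
tool_rot: [-2.804, -0.147, -1.312]
contact_force: [0.4, -0.0, 0.0]
opening: 0.0146
grip_force: 60.7
```

Run:
```python
from h import *
o=get_obs();print(o['t'],o['tool_pos'],o['q'],o['contact_force']);T=R.from_rotvec(o['tool_rot']);print('tip',o['tool_pos']+T.apply(TIP))
M=T.as_matrix()
c=np.array([.4844,.0485,.017])
# circle: tip offsets, start from centre; print rows in tool frame
Rt=rot(np.radians(6),np.radians(50))
for a in range(0,360,30):
    off=.034*np.array([np.cos(np.radians(a)),np.sin(np.radians(a)),0]);print(a,delta(tippos(c+off,Rt),Rt)[0])
print(delta(tippos(c,Rt),Rt))
```

```text
5.9667 [0.56630867 0.05792924 0.14446068] [-0.10104152 -0.40310019  2.36057786  0.46496913  0.35417407  0.99742014] [ 0.3872157  -0.00749264  0.02842322]
tip [0.48484981 0.04924244 0.01745184]
0 [2.1  0.43 2.62]
30 [ 1.93 -1.3   2.41]
60 [ 1.22 -2.67  1.56]
90 [ 0.17 -3.3   0.3 ]
120 [-0.95 -3.02 -1.04]
150 [-1.83 -1.92 -2.09]
180 [-2.23 -0.27 -2.57]
210 [-2.06  1.47 -2.36]
240 [-1.35  2.83 -1.5 ]
270 [-0.29  3.46 -0.24]
300 [0.82 3.19 1.09]
330 [1.7  2.08 2.14]
(array([-0.06,  0.08,  0.03]), array([ 0.001, -0.003,  0.001]))
```

Emit:
arm_command(
  plan=[
    [[1.1,0.2,1.3,0,0,0],[2.2,0.35,2.6,0,0,0],[2.15,-0.54,2.57,0,0,0],[1.99,-1.39,2.38,0,0,0],[1.69,-2.14,2.02,0,0,0],[1.28,-2.75,1.53,0,0,0],[0.78,-3.17,0.93,0,0,0],[0.23,-3.38,0.27,0,0,0],[-0.34,-3.36,-0.41,0,0,0],[-0.88,-3.1,-1.06,0,0,0],[-1.36,-2.64,-1.64,0,0,0],[-1.76,-1.99,-2.11,0,0,0]],
  ],
)

```text
t: 6.97
tool_pos: [0.5368, 0.075, 0.1451]
tool_rot: [-2.803, -0.149, -1.313]
contact_force: [-0.7, -0.8, -0.2]
opening: 0.0141
grip_force: 60.8
```

Emit:
arm_command(
  plan=[
    [[-0.27,0.78,-0.32,0,0,0],[-0.4,1.64,-0.48,0,0,0],[-0.39,2.53,-0.46,0,0,0],[-0.23,3.38,-0.27,0,0,0],[0.07,4.13,0.09,0,0,0],[0.48,4.74,0.58,0,0,0],[0.98,5.16,1.18,0,0,0],[1.53,5.37,1.84,0,0,0],[2.1,5.35,2.52,0,0,0],[2.64,5.09,3.17,0,0,0],[3.12,4.63,3.75,0,0,0],[3.52,3.98,4.22,0,0,0]],
  ],
)

```text
t: 7.97
tool_pos: [0.597, 0.0409, 0.1459]
tool_rot: [-2.803, -0.147, -1.314]
contact_force: [-3.1, 0.1, 3.2]
opening: 0.015
grip_force: 61.5
```

```bash
cat > balls.py <<'E'
from h import *
from scipy.optimize import least_squares
def balls(im,W):
    hsv=cv2.cvtColor(im,cv2.COLOR_BGR2HSV)
    m=((hsv[...,0]<12)&(hsv[...,1]>170)&(hsv[...,2]>150)&(np.hypot(W[...,0]-.4844,W[...,1]-.0485)<.074)&(W[...,2]>.012)).astype(np.uint8)
    n,l,s,c=cv2.connectedComponentsWithStats(m); return [(np.round(W[l==i].mean(0)*1000,0),s[i,4],c[i].round()) for i in range(1,n) if s[i,4]>15]
E
python3 - <<'E'
from balls import *
o=get_obs();print(o['t'],o['contact_force'],o['opening'],o['q']);T=R.from_rotvec(o['tool_rot']);print('tip',o['tool_pos']+T.apply(TIP))
b0=cv2.imread('pics/scene0.png');W0=np.load('scene0.npy')
for x in balls(b0,W0):print(*x)
b,d,c=grab('scene');print()
for x in balls(b,world(d,c)):print(*x)
a,_,_=grab('top')
cv2.imwrite('pics/m4.png',np.hstack([cv2.resize(b0[150:250,210:310],(400,400)),cv2.resize(b[150:250,210:310],(400,400))]))
E
```

```text
7.9667 [-3.13520188  0.07876246  3.17204846] 0.014961659293481018 [-0.13617286 -0.30896173  2.29103832  0.56286175  0.34701992  0.87828586]
tip [0.51576377 0.03210297 0.01871699]
[458.  68.  31.] 72 [258. 187.]
[496.  88.  31.] 77 [274. 192.]
[452.  29.  31.] 78 [246. 194.]
[528.  62.  31.] 79 [275. 205.]
[487.   9.  31.] 79 [249. 206.]
[523.  24.  31.] 85 [263. 212.]

[430.  46.  32.] 55 [245. 185.]
[475.  -8.  31.] 30 [241. 207.]
[513.   3.  32.] 27 [254. 214.]
```

View pics/m4.png

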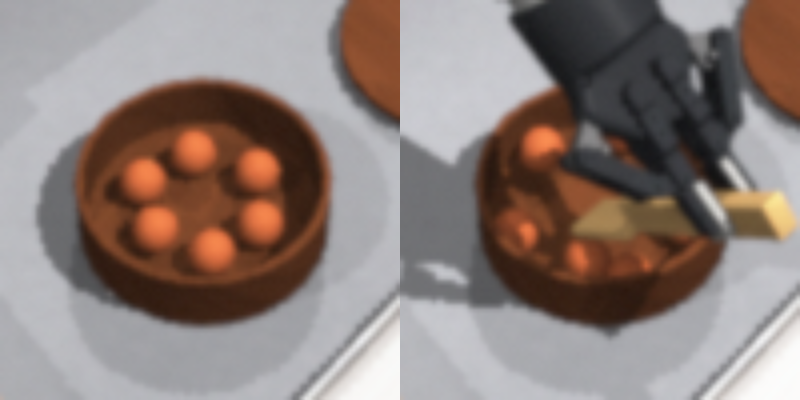

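The picture shows the balls pushed out to the tub wall, with three of them hidden. I'll do another lap to make sure.

Emit:
arm_command(
  plan=[
    [[0.27,-0.78,0.32,0,0,0],[0.4,-1.64,0.48,0,0,0],[0.39,-2.53,0.46,0,0,0],[0.23,-3.38,0.27,0,0,0],[-0.07,-4.13,-0.09,0,0,0],[-0.48,-4.74,-0.58,0,0,0],[-0.98,-5.16,-1.18,0,0,0],[-1.53,-5.37,-1.84,0,0,0],[-2.1,-5.35,-2.52,0,0,0],[-2.64,-5.09,-3.17,0,0,0],[-3.12,-4.63,-3.75,0,0,0],[-3.52,-3.98,-4.22,0,0,0]],
  ],
)

```text
t: 9.07
tool_pos: [0.5376, 0.0744, 0.1465]
tool_rot: [-2.802, -0.149, -1.318]
contact_force: [0.4, 0.7, -0.7]
opening: 0.015
grip_force: 61.0
```

Emit:
arm_command(
  plan=[
    [[-0.27,0.78,-0.32,0,0,0],[-0.4,1.64,-0.48,0,0,0],[-0.39,2.53,-0.46,0,0,0],[-0.23,3.38,-0.27,0,0,0],[0.07,4.13,0.09,0,0,0],[0.48,4.74,0.58,0,0,0],[0.98,5.16,1.18,0,0,0],[1.53,5.37,1.84,0,0,0],[2.1,5.35,2.52,0,0,0],[2.64,5.09,3.17,0,0,0],[2.2,3.5,2.6,0,0,0],[1.76,2,2.1,0,0,0]],
  ],
)

```text
t: 10.07
tool_pos: [0.5663, 0.0576, 0.1442]
tool_rot: [-2.805, -0.145, -1.311]
contact_force: [-1.1, -1.1, -0.5]
opening: 0.0144
grip_force: 60.9
```

Run:
```python
from balls import *
o=get_obs();print(o['t'],o['contact_force'],o['opening'],o['q']);T=R.from_rotvec(o['tool_rot']);print('tip',o['tool_pos']+T.apply(TIP))
for n in ('scene','top'):
    b,d,c=grab(n,n+'5.png');print(n)
    for x in balls(b,world(d,c)):print(*x)
b0=cv2.imread('pics/top0.png')
print('top0')
for x in balls(b0,np.load('top0.npy')):print(*x)
```

```text
10.0667 [-1.06083937 -1.12686203 -0.45850012] 0.014411825376449111 [-0.10143388 -0.40265836  2.36037936  0.46252948  0.354549    1.00036434]
tip [0.48467134 0.04898269 0.01727756]
scene
[536.  74.  32.] 69 [281. 203.]
[495. -10.  32.] 58 [245. 212.]
[523.   7.  29.] 32 [258. 216.]
top
[492.  -8.  33.] 73 [289. 231.]
top0
[523.  64.  50.] 71 [259. 218.]
[519.  27.  34.] 74 [274. 220.]
[491.  90.  49.] 74 [248. 232.]
[482.  13.  33.] 75 [281. 235.]
[453.  71.  33.] 75 [256. 248.]
[448.  32.  33.] 78 [273. 249.]
```

Emit:
arm_command(
  plan=[
    [[2.5,0,-2.1,0,0,0],[5,0,-4.2,0,0,0],[7.7,0,-6.4,0,0,0],[9.8,0.4,-3.8,0,0,0],[12,0.8,-1.1,0,0,0],[14.3,1.1,1.6,0,0,0],[16.6,1.4,4.3,0,0,0],[16.6,1.4,4.3,0,0,0],[16.6,1.4,4.3,0,0,0]],
  ],
)

```text
t: 10.92
tool_pos: [0.7071, 0.058, 0.2414]
tool_rot: [-2.806, -0.147, -1.305]
contact_force: [-0.3, 0.0, -0.8]
opening: 0.0146
grip_force: 60.9
```

Run:
```python
from balls import *
from scipy.optimize import linear_sum_assignment
o=get_obs();print(o['t'],o['tool_pos'],o['q'])
for n in ('scene','top'):
    b0=cv2.imread('pics/%s0.png'%n);B0=balls(b0,np.load(n+'0.npy'))
    b,d,c=grab(n,n+'6.png');B=balls(b,world(d,c));print(n)
    for x in B:print(*x)
    D=np.array([[np.hypot(*(x[0]-y[0])[:2]) for y in B0] for x in B]);print(D.round(0))
im=cv2.imread('pics/top6.png');b=cv2.imread('pics/scene6.png')
cv2.imwrite('pics/m6.png',np.hstack([cv2.resize(im[120:290,200:340],(395,480)),cv2.resize(b[150:250,210:310],(400,480))]))
```

```text
10.9167 [0.70711887 0.05797507 0.24139999] [-0.07273963 -0.13985653  1.97334804  0.30481311  0.46377038  1.18126666]
scene
[445.  83.  30.] 73 [260. 181.]
[439.  22.  31.] 74 [241. 192.]
[535.  73.  31.] 66 [281. 204.]
[520.  14.  32.] 61 [259. 213.]
[543.  28.  33.] 25 [270. 215.]
[[20. 51. 54. 86. 85. 98.]
 [50. 87. 15. 98. 50. 84.]
 [77. 42. 94. 13. 80. 50.]
 [82. 78. 70. 49. 33. 10.]
 [94. 76. 91. 37. 59. 20.]]
top
[441.  85.  33.] 81 [250. 253.]
[434.  28.  52.] 60 [274. 255.]
[[85. 97. 50. 83. 18. 53.]
 [96. 85. 84. 50. 47. 15.]]
```

View pics/m6.png

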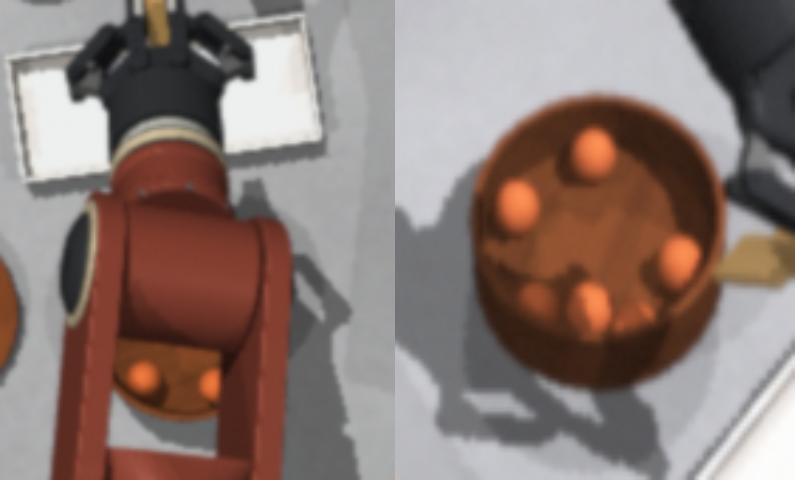

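Five or six balls now sit near the wall, but I can't tell from this which is which. To be certain I'll stir again with wider laps.

Run:
```python
from h import *
Rt=rot(np.radians(6),np.radians(50));c=np.array([.4844,.0485,.0165])
print(delta(tippos(c+[0,0,.09],Rt),Rt),delta(tippos(c,Rt),Rt))
def pt(a): a=np.radians(a); return np.array([(.034 if np.cos(a)>0 else .044)*np.cos(a),.04*np.sin(a),0])
def rows(pts,ref): print([[*np.round(Rt.inv().apply(p-ref)*100,1).tolist(),0,0,0] for p in pts])
A=[.5*pt(0)]+[pt(a) for a in range(0,165,15)]; rows(A,np.zeros(3))
B=[pt(a) for a in range(165,345,15)]; rows(B,A[-1])
C=[pt(a) for a in range(345,525,15)]; rows(C,B[-1])
D=[pt(a) for a in range(150,-30,-15)]; rows(D,C[-1])
E=[pt(a) for a in range(-30,-181,-15)]+[np.zeros(3)]; rows(E,D[-1])
```

```text
(array([ -9.61,  -1.33, -10.05]), array([0.001, 0.001, 0.   ])) (array([-16.5 ,  -1.34,  -4.26]), array([0.001, 0.001, 0.   ]))
[[1.1, 0.2, 1.3, 0, 0, 0], [2.2, 0.4, 2.6, 0, 0, 0], [2.2, -0.7, 2.6, 0, 0, 0], [2.0, -1.7, 2.4, 0, 0, 0], [1.7, -2.6, 2.1, 0, 0, 0], [1.3, -3.3, 1.6, 0, 0, 0], [0.8, -3.8, 1.0, 0, 0, 0], [0.3, -4.0, 0.3, 0, 0, 0], [-0.5, -4.0, -0.6, 0, 0, 0], [-1.2, -3.7, -1.4, 0, 0, 0], [-1.8, -3.1, -2.1, 0, 0, 0], [-2.3, -2.4, -2.7, 0, 0, 0]]
[[-0.3, 0.9, -0.4, 0, 0, 0], [-0.5, 1.9, -0.6, 0, 0, 0], [-0.5, 3.0, -0.6, 0, 0, 0], [-0.3, 4.0, -0.3, 0, 0, 0], [0.1, 4.9, 0.1, 0, 0, 0], [0.7, 5.6, 0.8, 0, 0, 0], [1.3, 6.1, 1.6, 0, 0, 0], [2.0, 6.4, 2.4, 0, 0, 0], [2.6, 6.3, 3.1, 0, 0, 0], [3.2, 6.0, 3.8, 0, 0, 0], [3.6, 5.5, 4.3, 0, 0, 0], [4.0, 4.7, 4.8, 0, 0, 0]]
[[0.3, -0.9, 0.3, 0, 0, 0], [0.4, -1.9, 0.5, 0, 0, 0], [0.4, -3.0, 0.5, 0, 0, 0], [0.3, -4.0, 0.3, 0, 0, 0], [-0.0, -4.9, -0.0, 0, 0, 0], [-0.4, -5.6, -0.5, 0, 0, 0], [-0.9, -6.0, -1.1, 0, 0, 0], [-1.5, -6.3, -1.8, 0, 0, 0], [-2.2, -6.3, -2.6, 0, 0, 0], [-2.9, -6.0, -3.5, 0, 0, 0], [-3.5, -5.4, -4.2, 0, 0, 0], [-4.0, -4.7, -4.8, 0, 0, 0]]
[[0.0, -0.0, 0.0, 0, 0, 0], [0.5, -0.8, 0.6, 0, 0, 0], [1.1, -1.3, 1.3, 0, 0, 0], [1.8, -1.6, 2.2, 0, 0, 0], [2.6, -1.6, 3.1, 0, 0, 0], [3.1, -1.4, 3.7, 0, 0, 0], [3.6, -0.9, 4.3, 0, 0, 0], [4.0, -0.2, 4.8, 0, 0, 0], [4.3, 0.7, 5.1, 0, 0, 0], [4.5, 1.7, 5.3, 0, 0, 0], [4.5, 2.7, 5.3, 0, 0, 0], [4.3, 3.8, 5.2, 0, 0, 0]]
[[-0.3, 0.9, -0.3, 0, 0, 0], [-0.7, 1.7, -0.8, 0, 0, 0], [-1.2, 2.2, -1.4, 0, 0, 0], [-1.7, 2.6, -2.1, 0, 0, 0], [-2.3, 2.6, -2.7, 0, 0, 0], [-3.0, 2.4, -3.6, 0, 0, 0], [-3.7, 1.8, -4.4, 0, 0, 0], [-4.2, 1.1, -5.0, 0, 0, 0], [-4.6, 0.2, -5.5, 0, 0, 0], [-4.8, -0.8, -5.7, 0, 0, 0], [-4.8, -1.8, -5.8, 0, 0, 0], [-2.0, -1.4, -2.4, 0, 0, 0]]
```

Emit:
arm_command(
  plan=[
    [[-9.6,-1.3,-10,0,0,0],[-9.6,-1.3,-10,0,0,0],[-9.6,-1.3,-10,0,0,0],[-9.6,-1.3,-10,0,0,0],[-9.6,-1.3,-10,0,0,0],[-11.3,-1.3,-8.6,0,0,0],[-13,-1.3,-7.2,0,0,0],[-14.7,-1.3,-5.8,0,0,0],[-16,-1.3,-4.7,0,0,0],[-16.5,-1.3,-4.3,0,0,0],[-16.5,-1.3,-4.3,0,0,0]],
  ],
)

```text
t: 11.93
tool_pos: [0.5654, 0.0572, 0.1419]
tool_rot: [-2.806, -0.147, -1.304]
contact_force: [-0.5, 0.8, -1.8]
opening: 0.0148
grip_force: 60.9
```

Emit:
arm_command(
  plan=[
    [[1.1,0.2,1.3,0,0,0],[2.2,0.4,2.6,0,0,0],[2.2,-0.7,2.6,0,0,0],[2.0,-1.7,2.4,0,0,0],[1.7,-2.6,2.1,0,0,0],[1.3,-3.3,1.6,0,0,0],[0.8,-3.8,1.0,0,0,0],[0.3,-4.0,0.3,0,0,0],[-0.5,-4.0,-0.6,0,0,0],[-1.2,-3.7,-1.4,0,0,0],[-1.8,-3.1,-2.1,0,0,0],[-2.3,-2.4,-2.7,0,0,0]],
  ],
)

```text
t: 12.93
tool_pos: [0.5322, 0.0768, 0.1512]
tool_rot: [-2.797, -0.148, -1.328]
contact_force: [2.3, -0.8, 4.8]
opening: 0.0145
grip_force: 61.2
```

Emit:
arm_command(
  plan=[
    [[-0.3,0.9,-0.4,0,0,0],[-0.5,1.9,-0.6,0,0,0],[-0.5,3.0,-0.6,0,0,0],[-0.3,4.0,-0.3,0,0,0],[0.1,4.9,0.1,0,0,0],[0.7,5.6,0.8,0,0,0],[1.3,6.1,1.6,0,0,0],[2.0,6.4,2.4,0,0,0],[2.6,6.3,3.1,0,0,0],[3.2,6.0,3.8,0,0,0],[3.6,5.5,4.3,0,0,0],[4.0,4.7,4.8,0,0,0]],
  ],
)

```text
t: 13.93
tool_pos: [0.5978, 0.0365, 0.1466]
tool_rot: [-2.803, -0.146, -1.315]
contact_force: [-0.2, 0.1, -0.0]
opening: 0.0148
grip_force: 61.0
```

Run:
```python
from balls import *
o=get_obs();print(o['t'],o['contact_force'],o['opening'],o['q']);T=R.from_rotvec(o['tool_rot']);print('tip',o['tool_pos']+T.apply(TIP))
b,d,c=grab('scene')
for x in balls(b,world(d,c)):print(*x)
```

```text
13.9333 [-0.15826932  0.13600267 -0.04989518] 0.014837762915916226 [-0.14661473 -0.30882395  2.28961855  0.57893275  0.35261075  0.8571812 ]
tip [0.51658718 0.0278459  0.01946435]
[431.  53.  32.] 57 [247. 184.]
[502.  -6.  32.] 54 [248. 213.]
[544.  33.  34.] 39 [271. 214.]
```

Emit:
arm_command(
  plan=[
    [[0.3,-0.9,0.3,0,0,0],[0.4,-1.9,0.5,0,0,0],[0.4,-3.0,0.5,0,0,0],[0.3,-4.0,0.3,0,0,0],[0,-4.9,0,0,0,0],[-0.4,-5.6,-0.5,0,0,0],[-0.9,-6.0,-1.1,0,0,0],[-1.5,-6.3,-1.8,0,0,0],[-2.2,-6.3,-2.6,0,0,0],[-2.9,-6.0,-3.5,0,0,0],[-3.5,-5.4,-4.2,0,0,0],[-4.0,-4.7,-4.8,0,0,0]],
  ],
)

```text
t: 14.98
tool_pos: [0.5311, 0.077, 0.1492]
tool_rot: [-2.798, -0.147, -1.325]
contact_force: [5.9, 1.8, 3.7]
opening: 0.0146
grip_force: 60.7
```

Emit:
arm_command(
  plan=[
    [[0,0,0,0,0,0],[0.5,-0.8,0.6,0,0,0],[1.1,-1.3,1.3,0,0,0],[1.8,-1.6,2.2,0,0,0],[2.6,-1.6,3.1,0,0,0],[3.1,-1.4,3.7,0,0,0],[3.6,-0.9,4.3,0,0,0],[4.0,-0.2,4.8,0,0,0],[4.3,0.7,5.1,0,0,0],[4.5,1.7,5.3,0,0,0],[4.5,2.7,5.3,0,0,0],[4.3,3.8,5.2,0,0,0]],
  ],
)

```text
t: 15.98
tool_pos: [0.6006, 0.0464, 0.1441]
tool_rot: [-2.804, -0.149, -1.309]
contact_force: [-0.3, 0.2, -0.5]
opening: 0.0146
grip_force: 60.9
```

Emit:
arm_command(
  plan=[
    [[-0.3,0.9,-0.3,0,0,0],[-0.7,1.7,-0.8,0,0,0],[-1.2,2.2,-1.4,0,0,0],[-1.7,2.6,-2.1,0,0,0],[-2.3,2.6,-2.7,0,0,0],[-3.0,2.4,-3.6,0,0,0],[-3.7,1.8,-4.4,0,0,0],[-4.2,1.1,-5.0,0,0,0],[-4.6,0.2,-5.5,0,0,0],[-4.8,-0.8,-5.7,0,0,0],[-4.8,-1.8,-5.8,0,0,0],[-2.0,-1.4,-2.4,0,0,0]],
  ],
)

```text
t: 16.98
tool_pos: [0.555, 0.0599, 0.1419]
tool_rot: [-2.803, -0.153, -1.307]
contact_force: [-2.7, -0.0, 4.1]
opening: 0.0147
grip_force: 61.7
```

Emit:
arm_command(
  plan=[
    [[2.5,0,-2.1,0,0,0],[5,0,-4.2,0,0,0],[7.7,0,-6.4,0,0,0],[9.8,0.4,-3.8,0,0,0],[12,0.8,-1.1,0,0,0],[14.3,1.1,1.6,0,0,0],[16.6,1.4,4.3,0,0,0],[16.6,1.4,4.3,0,0,0],[16.6,1.4,4.3,0,0,0]],
  ],
)

```text
t: 17.73
tool_pos: [0.703, 0.058, 0.2417]
tool_rot: [-2.806, -0.148, -1.303]
contact_force: [-0.6, -0.9, -0.5]
opening: 0.0149
grip_force: 61.1
```

Run:
```python
from balls import *
o=get_obs();print(o['t'],o['tool_pos'],o['q'])
b0=cv2.imread('pics/scene0.png');B0=balls(b0,np.load('scene0.npy'))
im,d,c=grab('scene','scene7.png');W=world(d,c)
# fit ball centres: pixels orange incl. shadow, sphere resting z=.023
hsv=cv2.cvtColor(im,cv2.COLOR_BGR2HSV)
B=balls(im,W)
for x in B: print(*x, [round(float(np.hypot(*(x[0]-y[0])[:2]))) for y in B0])
Rt=rot(np.radians(97.2));print('tray',delta([.6796,.0656+.05,.25],Rt))
cv2.imwrite('pics/m7.png',cv2.resize(im[150:250,210:310],(500,500)))
```

```text
17.7333 [0.70299945 0.05801367 0.24165958] [-0.07358271 -0.15043831  1.98195025  0.30562633  0.46713803  1.18007706]
[450.  61.  31.] 76 [254. 187.] [11, 53, 32, 78, 64, 82]
[440.  18.  30.] 71 [239. 194.] [53, 90, 16, 98, 48, 83]
[536.  73.  32.] 61 [280. 204.] [78, 43, 95, 14, 81, 51]
[520.  15.  33.] 53 [260. 212.] [82, 77, 69, 48, 34, 9]
[545.  38.  34.] 40 [273. 213.] [92, 70, 93, 29, 65, 26]
tray (array([-0.45, -5.95, -1.75]), array([ 0.689, -0.674, -1.481]))
```

View pics/m7.png

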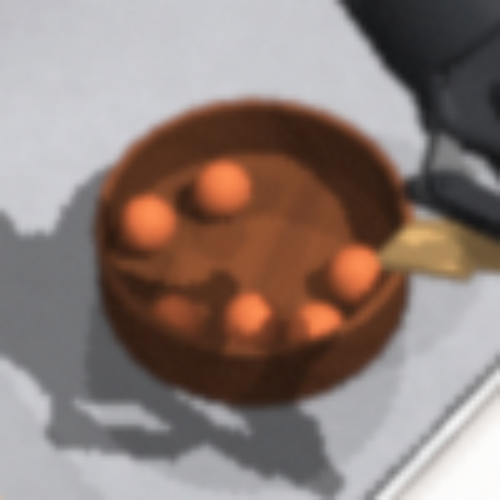

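```bash
cat >> balls.py <<'E'
def fit(im,W,cam,zoff=.0):
    hsv=cv2.cvtColor(im,cv2.COLOR_BGR2HSV)
    m=((hsv[...,0]<14)&(hsv[...,1]>150)&(np.hypot(W[...,0]-.4844,W[...,1]-.0485)<.074)&(W[...,2]>.016)&(W[...,2]<.045))
    P=W[m]; out=[]
    while len(P)>12:
        # best sphere centre by voting over a grid, z=.023
        g=np.arange(-.064,.0641,.002);X,Y=np.meshgrid(g+.4844,g+.0485);k=np.hypot(X-.4844,Y-.0485)<.064
        C=np.stack([X[k],Y[k],np.full(k.sum(),.0225+zoff)],1)
        D=np.linalg.norm(P[None]-C[:,None],axis=2);v=(abs(D-.015)<.0025).sum(1)
        i=v.argmax()
        if v[i]<15: break
        s=P[D[i]<.019]
        r=least_squares(lambda q:np.linalg.norm(s-[q[0],q[1],.0225+zoff],axis=1)-.015,C[i,:2],loss='soft_l1',f_scale=.002)
        out.append((r.x,v[i])); P=P[np.linalg.norm(P-[*r.x,.0225+zoff],axis=1)>.019]
    return out
E
python3 - <<'E'
from balls import *
F0=fit(cv2.imread('pics/scene0.png'),np.load('scene0.npy'),0)
im,d,c=grab('scene');F=fit(im,world(d,c),0)
cc=np.array([.4844,.0485])
for x,v in F0: print((x*1000).round(),v,'r',round(np.hypot(*(x-cc))*1000))
print()
for x,v in F: print((x*1000).round(),v,'r',round(np.hypot(*(x-cc))*1000),'ang',round(np.degrees(np.arctan2(*(x-cc)[::-1]))),[round(np.hypot(*(x-y))*1000) for y,_ in F0])
E
```

```text
[519.  25.] 92 r 41
[481.  12.] 87 r 37
[524.  63.] 86 r 42
[452.  70.] 80 r 38
[449.  29.] 78 r 40
[491.  90.] 73 r 42
[424.  54.] 22 r 60
[433.  85.] 17 r 63
[426.  33.] 16 r 60

[532.  77.] 85 r 55 ang 30 [53, 82, 16, 80, 96, 43, 110, 99, 115]
[518.  18.] 80 r 45 ang -42 [7, 37, 45, 84, 70, 76, 101, 108, 93]
[435.  18.] 79 r 58 ang -149 [84, 47, 100, 54, 18, 91, 38, 67, 17]
[445.  64.] 77 r 42 ang 159 [83, 63, 79, 10, 34, 53, 23, 24, 36]
[493. -13.] 51 r 62 ang -82 [46, 27, 82, 92, 61, 103, 96, 115, 81]
[545.  38.] 48 r 62 ang -10 [30, 69, 33, 98, 97, 74, 122, 121, 119]
[428.  69.] 21 r 61 ang 160 [101, 79, 96, 25, 45, 67, 15, 17, 36]
[423.  38.] 20 r 62 ang -171 [97, 64, 104, 43, 27, 85, 16, 48, 6]
[443.  93.] 19 r 61 ang 133 [102, 90, 86, 25, 63, 49, 42, 12, 62]
```

Run:
```python
from h import *
Rt=rot(np.radians(6),np.radians(50));c=np.array([.4844,.0485,.0165])
print(delta(tippos(c+[0,0,.09],Rt),Rt),delta(tippos(c,Rt),Rt))
P=[(-10,10),(-28,15),(-35,15),(-42,15),(-42,15),(-20,5),(0,-18),(8,-24),(17,-24),(24,-24),(30,-24),(30,-24)]
print([[*np.round(Rt.inv().apply(np.array([a,b,0])/10),1).tolist(),0,0,0] for a,b in P])
```

```text
(array([-9.39, -1.32, -9.7 ]), array([0.   , 0.001, 0.001])) (array([-16.28,  -1.32,  -3.91]), array([0.   , 0.001, 0.001]))
[[-0.6, -1.1, -0.7, 0, 0, 0], [-1.7, -1.8, -2.0, 0, 0, 0], [-2.1, -1.9, -2.5, 0, 0, 0], [-2.6, -1.9, -3.1, 0, 0, 0], [-2.6, -1.9, -3.1, 0, 0, 0], [-1.2, -0.7, -1.5, 0, 0, 0], [-0.1, 1.8, -0.1, 0, 0, 0], [0.4, 2.5, 0.4, 0, 0, 0], [0.9, 2.6, 1.1, 0, 0, 0], [1.4, 2.6, 1.6, 0, 0, 0], [1.8, 2.7, 2.1, 0, 0, 0], [1.8, 2.7, 2.1, 0, 0, 0]]
```

Emit:
arm_command(
  plan=[
    [[-9.4,-1.3,-9.7,0,0,0],[-9.4,-1.3,-9.7,0,0,0],[-9.4,-1.3,-9.7,0,0,0],[-9.4,-1.3,-9.7,0,0,0],[-9.4,-1.3,-9.7,0,0,0],[-11.1,-1.3,-8.2,0,0,0],[-12.8,-1.3,-6.8,0,0,0],[-14.5,-1.3,-5.4,0,0,0],[-15.8,-1.3,-4.3,0,0,0],[-16.3,-1.3,-3.9,0,0,0],[-16.3,-1.3,-3.9,0,0,0]],
  ],
)

```text
t: 18.75
tool_pos: [0.5657, 0.0568, 0.1414]
tool_rot: [-2.806, -0.147, -1.304]
contact_force: [-0.1, 0.1, 0.0]
opening: 0.0149
grip_force: 61.1
```

Emit:
arm_command(
  plan=[
    [[-0.6,-1.1,-0.7,0,0,0],[-1.7,-1.8,-2.0,0,0,0],[-2.1,-1.9,-2.5,0,0,0],[-2.6,-1.9,-3.1,0,0,0],[-2.6,-1.9,-3.1,0,0,0],[-1.2,-0.7,-1.5,0,0,0],[-0.1,1.8,-0.1,0,0,0],[0.4,2.5,0.4,0,0,0],[0.9,2.6,1.1,0,0,0],[1.4,2.6,1.6,0,0,0],[1.8,2.7,2.1,0,0,0],[1.8,2.7,2.1,0,0,0]],
  ],
)

```text
t: 19.75
tool_pos: [0.5983, 0.0328, 0.1446]
tool_rot: [-2.804, -0.148, -1.31]
contact_force: [0.7, 0.2, 0.2]
opening: 0.0148
grip_force: 61.1
```

Emit:
arm_command(
  plan=[
    [[-1.3,-1.7,-1.6,0,0,0],[-1.8,-2.7,-2.1,0,0,0],[-1.8,-2.7,-2.1,0,0,0],[0.7,-2.7,-4.2,0,0,0],[3.2,-2.7,-6.3,0,0,0],[5.9,-2.7,-8.5,0,0,0],[8,-2.3,-5.9,0,0,0],[10.2,-1.9,-3.2,0,0,0],[12.5,-1.6,-0.5,0,0,0],[14.8,-1.3,2.2,0,0,0],[14.8,-1.3,2.2,0,0,0],[14.8,-1.3,2.2,0,0,0]],
  ],
)

```text
t: 20.75
tool_pos: [0.7081, 0.0574, 0.2413]
tool_rot: [-2.806, -0.148, -1.304]
contact_force: [-0.0, 0.5, -0.8]
opening: 0.0148
grip_force: 61.1
```

Run:
```python
from balls import *
F0=fit(cv2.imread('pics/scene0.png'),np.load('scene0.npy'),0)[:6]
im,d,c=grab('scene','scene8.png');F=fit(im,world(d,c),0)[:6]
cc=np.array([.4844,.0485])
for x,v in F: print((x*1000).round(),v,'r',round(np.hypot(*(x-cc))*1000),[round(np.hypot(*(x-y))*1000) for y,_ in F0])
o=get_obs();print(o['t'],o['tool_pos'],o['opening'],o['q'])
# spoon in tray: handle toward +y
R6=rot(np.radians(97.2)); ax=np.array([np.cos(np.radians(97.2)),np.sin(np.radians(97.2))])
g=np.array([.6796,.0656])+.05*ax
print(g,delta([*g,.16],R6)); print(delta([*g,.25],rot(np.radians(6))))
```

```text
[435.  19.] 84 r 57 [84, 47, 99, 53, 17, 90]
[532.  77.] 81 r 55 [53, 82, 16, 80, 95, 42]
[445.  63.] 73 r 42 [83, 63, 79, 10, 34, 54]
[518.  19.] 72 r 45 [6, 37, 45, 83, 70, 76]
[494. -15.] 52 r 64 [47, 29, 83, 94, 63, 104]
[547.  36.] 46 r 64 [30, 70, 36, 101, 99, 77]
20.8 [0.70717837 0.05750848 0.24179815] 0.014923430819748807 [-0.07407548 -0.14027132  1.97309958  0.30838684  0.46487242  1.17673832]
[0.67333334 0.11520574] (array([-8.03, -6.1 ,  3.16]), array([ 0.689, -0.674, -1.48 ]))
(array([-1.15, -6.09, -2.64]), array([ 0.   , -0.871,  0.001]))
```

The two balls didn't move when pushed, so the spoon may have slipped in the grip. I'll measure its pose in the tool frame.

Run:
```python
from h import *
o=get_obs();T=R.from_rotvec(o['tool_rot'])
for n in ('scene','top','wrist'):
    im,d,c=grab(n,n+'9.png');W=world(d,c);P=(W-o['tool_pos'])@T.as_matrix()
    hsv=cv2.cvtColor(im,cv2.COLOR_BGR2HSV)
    m=(d>0)&(abs(P[...,1])<.03)&(abs(P[...,0])<.17)&(abs(P[...,2])<.08)&(hsv[...,0]>10)&(hsv[...,0]<35)&(hsv[...,1]>60)
    p=P[m];print(n,m.sum())
    for a in np.arange(-.17,.1,.015):
        k=abs(p[:,0]-a)<.0075
        if k.sum()>4: print(round(a,3),k.sum(),'y',np.percentile(p[k,1],[5,50,95]).round(3),'z',np.percentile(p[k,2],[5,50,95]).round(3))
a=cv2.imread('pics/scene9.png')
cv2.imwrite('pics/m9.png',cv2.resize(a[130:280,210:410],(800,600)))
```

```text
scene 560
-0.155 9 y [-0.007  0.011  0.017] z [-0.021 -0.021 -0.015]
-0.14 51 y [-0.01   0.006  0.018] z [-0.021 -0.019 -0.015]
-0.125 44 y [-0.01   0.006  0.018] z [-0.017 -0.015 -0.012]
-0.11 34 y [0.001 0.011 0.019] z [-0.013 -0.011 -0.007]
-0.095 37 y [0.008 0.011 0.016] z [-0.02  -0.007 -0.002]
-0.08 33 y [0.008 0.009 0.011] z [-0.02  -0.009  0.001]
-0.065 26 y [0.008 0.01  0.012] z [-0.012 -0.003  0.006]
-0.05 32 y [0.008 0.009 0.011] z [-0.009 -0.     0.009]
-0.035 34 y [0.008 0.01  0.011] z [-0.008  0.001  0.011]
-0.005 19 y [-0.006  0.001  0.023] z [-0.014 -0.001  0.003]
0.01 52 y [-0.005  0.008  0.01 ] z [0.    0.005 0.025]
0.025 78 y [-0.003  0.009  0.011] z [0.005 0.01  0.028]
0.04 109 y [-0.003  0.006  0.011] z [0.01  0.019 0.032]
top 329
-0.02 46 y [-0.006  0.     0.006] z [-0.01  -0.007 -0.004]
-0.005 60 y [-0.006 -0.     0.007] z [-0.018 -0.003 -0.   ]
0.01 78 y [-0.006  0.003  0.01 ] z [-0.057  0.     0.004]
0.025 59 y [-0.006  0.001  0.008] z [0.002 0.005 0.008]
0.04 84 y [-0.006  0.001  0.008] z [0.005 0.01  0.028]
wrist 4351
-0.035 488 y [-0.006  0.001  0.007] z [-0.012 -0.01  -0.009]
-0.02 1060 y [-0.006  0.001  0.007] z [-0.01  -0.007 -0.005]
-0.005 1094 y [-0.006  0.001  0.008] z [-0.006 -0.004 -0.002]
0.01 811 y [-0.007  0.003  0.008] z [-0.004 -0.001  0.002]
0.025 466 y [-0.007  0.004  0.008] z [0.002 0.004 0.006]
0.04 432 y [-0.007  0.004  0.008] z [0.006 0.008 0.01 ]
```

View pics/m9.png

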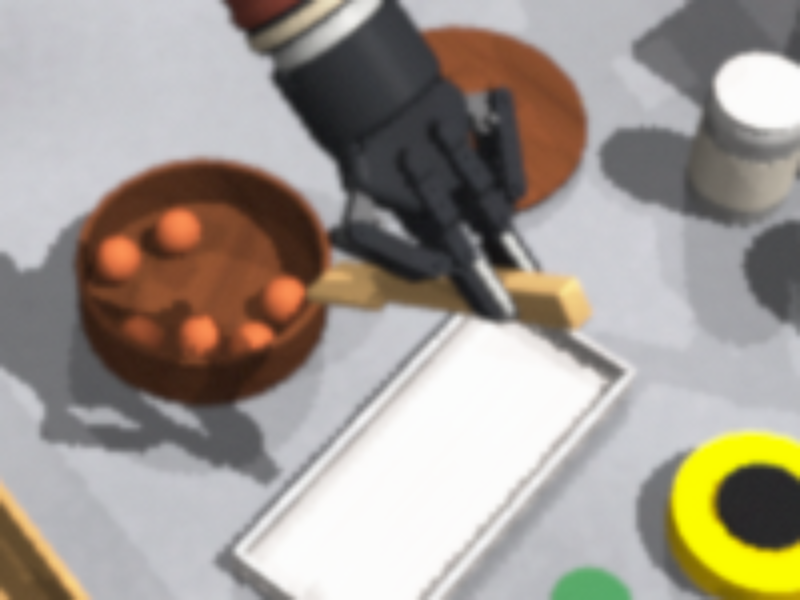

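The spoon has turned about 14° in the grip, so the tip was too high. The balls were probably jamming between blade and wall. I'll grip harder and come in from the +y side, which suits the wrist better, with a smaller radius and the corrected tip offset.

```bash
sed -i 's/^TIP=.*/TIP=np.array([-.151,0,-.017])/' h.py
python3 - <<'E'
from h import *
Rt=rot(np.radians(97),np.radians(60));c=np.array([.4844,.0485,.017])
p=tippos(c+[0,0,.10],Rt);s,r=delta(p,Rt);print(p,s,r,np.degrees(np.linalg.norm(r)))
E
```

```text
[0.47340465 0.13804993 0.23926984] [-14.63 -10.45 -16.85] [ 1.303  0.136 -0.911] 91.42629206833777
```

Emit:
arm_command(
  plan=[
    [[-1.13,-0.8,-1.3,0.1,0.0105,-0.07],[-2.25,-1.6,-2.6,0.2,0.021,-0.14],[-3.38,-2.4,-3.9,0.3,0.0315,-0.21],[-4.5,-3.2,-5.2,0.4,0.042,-0.28],[-5.63,-4,-6.5,0.5,0.0525,-0.35],[-6.75,-4.8,-7.8,0.6,0.063,-0.42],[-7.88,-5.6,-9.1,0.7,0.0735,-0.49],[-9,-6.4,-10.4,0.8,0.084,-0.56],[-10.1,-7.2,-11.7,0.9,0.0945,-0.63],[-11.3,-8,-13,1.0,0.105,-0.7],[-12.4,-8.8,-14.3,1.1,0.1155,-0.77],[-13.5,-9.6,-15.5,1.2,0.126,-0.84]],
  ],
  force=120,
)

```text
t: 21.95
tool_pos: [0.4911, 0.1312, 0.2397]
tool_rot: [-1.695, -1.518, -0.94]
contact_force: [0.5, -0.4, -1.1]
opening: 0.0132
grip_force: 119.9
```

Emit:
arm_command(
  plan=[
    [[0,0,0,0,0,0],[0,0,0,0,0,0]],
  ],
)

```text
t: 22.12
tool_pos: [0.4927, 0.1314, 0.2392]
tool_rot: [-1.703, -1.512, -0.941]
contact_force: [0.2, -1.3, -0.6]
opening: 0.0132
grip_force: 119.9
```

Run:
```python
from h import *
Rt=rot(np.radians(97),np.radians(60));c=np.array([.4844,.0485,.017])
o=get_obs();print(o['t'],o['tool_pos'],o['q'],o['opening'],o['grip_force'])
print(delta(tippos(c+[0,0,.10],Rt),Rt),delta(tippos(c,Rt),Rt))
T=R.from_rotvec(o['tool_rot'])
im,d,cc=grab('scene','scene10.png');W=world(d,cc);P=(W-o['tool_pos'])@T.as_matrix()
hsv=cv2.cvtColor(im,cv2.COLOR_BGR2HSV)
p=P[(d>0)&(abs(P[...,1])<.03)&(abs(P[...,0])<.17)&(abs(P[...,2])<.08)&(hsv[...,0]>10)&(hsv[...,0]<35)&(hsv[...,1]>60)]
for a in np.arange(-.17,.1,.02):
    k=abs(p[:,0]-a)<.01
    if k.sum()>4: print(round(a,3),k.sum(),'y',np.percentile(p[k,1],[5,50,95]).round(3),'z',np.percentile(p[k,2],[5,50,95]).round(3))
```

```text
22.1167 [0.49274267 0.13144858 0.23915713] [-0.34499078 -0.17776029  2.06903541  0.97770941  1.60373171 -0.38046984] 0.013183210863883304 119.89752888679504
(array([ 0.21, -1.99,  0.39]), array([ 0.191,  0.021, -0.132])) (array([-8.33, -1.83,  5.59]), array([ 0.191,  0.021, -0.132]))
-0.15 60 y [-0.013  0.002  0.018] z [-0.024 -0.021 -0.018]
-0.13 99 y [-0.011  0.005  0.017] z [-0.021 -0.017 -0.013]
-0.11 92 y [-0.01   0.006  0.017] z [-0.016 -0.013 -0.008]
-0.09 72 y [-0.003  0.008  0.015] z [-0.026 -0.019 -0.005]
-0.07 82 y [-0.003  0.007  0.011] z [-0.022 -0.016 -0.001]
-0.05 38 y [-0.004  0.005  0.009] z [-0.018 -0.014 -0.008]
0.01 68 y [-0.006  0.005  0.01 ] z [-0.002  0.004  0.021]
0.03 94 y [-0.004  0.007  0.01 ] z [0.003 0.01  0.027]
0.05 26 y [-0.004  0.005  0.009] z [0.007 0.012 0.025]
```

Emit:
arm_command(
  plan=[
    [[0.1,-1,0.2,0.1,0.01,-0.07],[0.2,-2,0.4,0.191,0.021,-0.132],[0.2,-2,0.4,0.191,0.021,-0.132],[-1.5,-1.9,1.4,0.191,0.021,-0.132],[-3.2,-1.9,2.5,0.191,0.021,-0.132],[-4.9,-1.9,3.5,0.191,0.021,-0.132],[-6.5,-1.8,4.5,0.191,0.021,-0.132],[-7.6,-1.8,5.2,0.191,0.021,-0.132],[-8.3,-1.8,5.6,0.191,0.021,-0.132],[-8.3,-1.8,5.6,0.191,0.021,-0.132],[-8.3,-1.8,5.6,0.191,0.021,-0.132]],
  ],
)

```text
t: 23.08
tool_pos: [0.4737, 0.1383, 0.1396]
tool_rot: [-1.467, -1.66, -0.847]
contact_force: [0.1, -0.0, 0.0]
opening: 0.0133
grip_force: 119.9
```

Run:
```python
from balls import *
Rt=rot(np.radians(97),np.radians(60));c=np.array([.4844,.0485,.017])
o=get_obs();print(o['t'],o['contact_force'],o['q'],'corr',delta(tippos(c,Rt),Rt))
yw=np.radians(97);u=np.array([np.cos(yw),np.sin(yw),0]);v=np.array([-u[1],u[0],0]) # u toward handle side
def pt(a): a=np.radians(a); return (.032 if np.cos(a)>0 else .040)*np.cos(a)*u+.029*np.sin(a)*v
def rows(pts,ref): print([[*np.round(Rt.inv().apply(p-ref)*100,1).tolist(),0,0,0] for p in pts])
A=[.5*pt(0)]+[pt(a) for a in range(0,165,15)]; rows(A,np.zeros(3))
B=[pt(a) for a in range(165,345,15)]; rows(B,A[-1])
b,d,cc=grab('scene','scene11.png')
for x in balls(b,world(d,cc)):print(*x)
```

```text
23.0833 [ 0.14492568 -0.04780251  0.01301854] [-0.31602077  0.06577544  2.04088292  0.90357875  1.63352229 -0.67627155] corr (array([-0.04, -0.03,  0.  ]), array([-0.002, -0.001,  0.   ]))
[[0.8, 0.0, 1.4, 0, 0, 0], [1.6, 0.0, 2.8, 0, 0, 0], [1.5, -0.8, 2.7, 0, 0, 0], [1.4, -1.5, 2.4, 0, 0, 0], [1.1, -2.1, 2.0, 0, 0, 0], [0.8, -2.5, 1.4, 0, 0, 0], [0.4, -2.8, 0.7, 0, 0, 0], [0.0, -2.9, 0.0, 0, 0, 0], [-0.5, -2.8, -0.9, 0, 0, 0], [-1.0, -2.5, -1.7, 0, 0, 0], [-1.4, -2.1, -2.4, 0, 0, 0], [-1.7, -1.5, -3.0, 0, 0, 0]]
[[-0.2, 0.7, -0.3, 0, 0, 0], [-0.3, 1.5, -0.5, 0, 0, 0], [-0.2, 2.2, -0.3, 0, 0, 0], [-0.0, 2.9, -0.0, 0, 0, 0], [0.3, 3.5, 0.6, 0, 0, 0], [0.7, 4.0, 1.3, 0, 0, 0], [1.2, 4.3, 2.1, 0, 0, 0], [1.7, 4.4, 3.0, 0, 0, 0], [2.1, 4.3, 3.7, 0, 0, 0], [2.5, 4.0, 4.4, 0, 0, 0], [2.9, 3.5, 5.0, 0, 0, 0], [3.1, 2.9, 5.4, 0, 0, 0]]
[443.  16.  30.] 52 [240. 195.]
[536.  74.  32.] 62 [281. 203.]
[496. -10.  32.] 48 [246. 213.]
[522.  15.  31.] 85 [260. 213.]
[545.  36.  33.] 48 [273. 214.]
```

Emit:
arm_command(
  plan=[
    [[0.8,0,1.4,0,0,0],[1.6,0,2.8,0,0,0],[1.5,-0.8,2.7,0,0,0],[1.4,-1.5,2.4,0,0,0],[1.1,-2.1,2.0,0,0,0],[0.8,-2.5,1.4,0,0,0],[0.4,-2.8,0.7,0,0,0],[0,-2.9,0,0,0,0],[-0.5,-2.8,-0.9,0,0,0],[-1.0,-2.5,-1.7,0,0,0],[-1.4,-2.1,-2.4,0,0,0],[-1.7,-1.5,-3.0,0,0,0]],
  ],
)

```text
t: 24.13
tool_pos: [0.4643, 0.1011, 0.1399]
tool_rot: [-1.467, -1.661, -0.85]
contact_force: [1.1, 1.4, -1.3]
opening: 0.0131
grip_force: 119.8
```

Emit:
arm_command(
  plan=[
    [[-0.2,0.7,-0.3,0,0,0],[-0.3,1.5,-0.5,0,0,0],[-0.2,2.2,-0.3,0,0,0],[0,2.9,0,0,0,0],[0.3,3.5,0.6,0,0,0],[0.7,4.0,1.3,0,0,0],[1.2,4.3,2.1,0,0,0],[1.7,4.4,3.0,0,0,0],[2.1,4.3,3.7,0,0,0],[2.5,4.0,4.4,0,0,0],[2.9,3.5,5.0,0,0,0],[3.1,2.9,5.4,0,0,0]],
  ],
)

```text
t: 25.13
tool_pos: [0.4834, 0.1686, 0.1398]
tool_rot: [-1.465, -1.662, -0.847]
contact_force: [-0.1, -1.9, 4.0]
opening: 0.0137
grip_force: 119.3
```

```bash
cat > chk.py <<'E'
from balls import *
F0=fit(cv2.imread('pics/scene0.png'),np.load('scene0.npy'),0)[:6]
o=get_obs();print(o['t'],o['contact_force'],o['tool_pos'])
im,d,c=grab('scene');W=world(d,c);cc=np.array([.4844,.0485])
for x,v in fit(im,W,0)[:7]: print((x*1000).round(),v,'r',round(np.hypot(*(x-cc))*1000),[round(np.hypot(*(x-y))*1000) for y,_ in F0])
T=R.from_rotvec(o['tool_rot']);P=(W-o['tool_pos'])@T.as_matrix()
hsv=cv2.cvtColor(im,cv2.COLOR_BGR2HSV)
p=P[(d>0)&(abs(P[...,1])<.02)&(abs(P[...,0])<.17)&(abs(P[...,2])<.06)&(hsv[...,0]>10)&(hsv[...,0]<35)&(hsv[...,1]>60)]
for a in np.arange(-.15,.1,.02):
    k=abs(p[:,0]-a)<.01
    if k.sum()>15: print(round(a,3),k.sum(),'z',np.percentile(p[k,2],[5,50,95]).round(3))
E
python3 chk.py
```

```text
25.1333 [-0.06192284 -1.91727739  3.99390252] [0.48337822 0.16862994 0.13981656]
[447.   4.] 88 r 58 [74, 35, 97, 66, 26, 96]
[425.  38.] 85 r 60 [94, 62, 101, 42, 25, 84]
[525.  93.] 72 r 60 [68, 92, 29, 76, 99, 34]
[498. -15.] 39 r 65 [45, 32, 82, 96, 66, 105]
[493. 106.] 35 r 58 [85, 95, 53, 54, 88, 16]
[440.  88.] 18 r 59 [101, 87, 87, 22, 59, 51]
-0.15 57 z [-0.046 -0.042 -0.03 ]
-0.13 120 z [-0.043 -0.035  0.004]
-0.11 111 z [-0.034 -0.028  0.009]
-0.09 67 z [-0.039 -0.03  -0.015]
-0.07 70 z [-0.033 -0.027 -0.009]
-0.05 42 z [-0.026 -0.021 -0.006]
0.01 65 z [-0.007  0.005  0.026]
0.03 74 z [0.007 0.013 0.027]
```

The balls now lie near the wall, and each one found is at least 16 mm from every start position. The spoon slipped about 6° more against the rim. I'll put the tip back down at the centre with the corrected offset, so that step 3 definitely holds.

```bash
sed -i 's/^TIP=.*/TIP=np.array([-.150,0,-.038])/' h.py
python3 - <<'E'
from h import *
Rt=rot(np.radians(97),np.radians(60))
o=get_obs();T=R.from_rotvec(o['tool_rot']);print('tip',o['tool_pos']+T.apply(TIP))
for z in (.035,.017): print(delta(tippos([.4844,.0485,z],Rt),Rt),tippos([.4844,.0485,z],Rt))
E
```

```text
tip [0.49540766 0.0621217  0.02824562]
(array([-0.03, -1.23, -1.36]), array([-0.005, -0.002,  0.001])) [0.47124921 0.15560463 0.14590381]
(array([-1.59, -1.23, -0.46]), array([-0.005, -0.002,  0.001])) [0.47124921 0.15560463 0.12790381]
```

Emit:
arm_command(
  plan=[
    [[0,-0.6,-0.7,0,0,0],[0,-1.2,-1.4,0,0,0],[0,-1.2,-1.4,0,0,0],[-0.5,-1.2,-1.1,0,0,0],[-1.0,-1.2,-0.8,0,0,0],[-1.6,-1.2,-0.5,0,0,0],[-1.6,-1.2,-0.5,0,0,0],[-1.6,-1.2,-0.5,0,0,0],[-1.6,-1.2,-0.5,0,0,0]],
  ],
)

```text
t: 25.93
tool_pos: [0.4733, 0.154, 0.1275]
tool_rot: [-1.466, -1.66, -0.846]
contact_force: [-0.3, 0.5, -1.5]
opening: 0.0133
grip_force: 119.5
```

```bash
python3 chk.py; python3 -c "
from h import *
im,d,c=grab('scene');a,_,_=grab('top');cv2.imwrite('pics/m12.png',np.hstack([cv2.resize(im[150:250,210:310],(400,400)),cv2.resize(a[180:290,210:320],(400,400))]))"
```

```text
25.9333 [-0.30406349  0.5119061  -1.54207157] [0.47328445 0.15401033 0.12752843]
[448.   4.] 78 r 58 [74, 34, 96, 66, 26, 96]
[426.  39.] 78 r 59 [94, 62, 101, 41, 25, 83]
[524.  93.] 75 r 60 [68, 92, 29, 76, 99, 33]
[489. 108.] 56 r 59 [88, 96, 57, 52, 88, 18]
[499.  79.] 49 r 34 [57, 69, 29, 48, 70, 14]
[497. -14.] 45 r 64 [45, 30, 82, 95, 65, 104]
-0.15 69 z [-0.048 -0.043 -0.019]
-0.13 102 z [-0.045 -0.039 -0.031]
-0.11 123 z [-0.037 -0.029  0.025]
-0.09 70 z [-0.039 -0.028  0.018]
-0.07 79 z [-0.036 -0.028 -0.011]
-0.05 37 z [-0.026 -0.022 -0.006]
0.01 61 z [-0.003  0.005  0.023]
0.03 71 z [0.007 0.015 0.028]
```

View pics/m12.png

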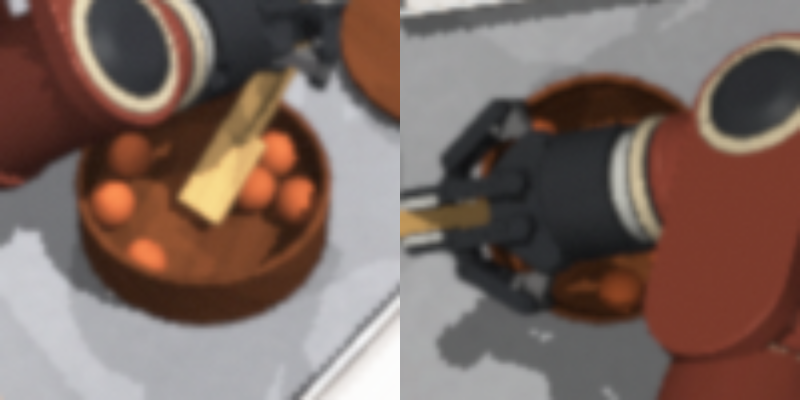

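The picture shows the blade down in the tub and six balls. All but one are more than 15 mm from every start position, so step 3 is met. Next I'll lift out and level the spoon over the tray.

Run:
```python
from h import *
yw=np.radians(97.2);Rt=rot(yw,np.radians(20.5));u=np.array([np.cos(yw),np.sin(yw)])
t=np.array([.6796,.0656])-.1*u
o=get_obs();up=R.from_rotvec(o['tool_rot']).inv().apply([0,0,1]);print('up',up.round(3))
for z in (.12,.011): p=tippos([*t,z],Rt);print(p,*delta(p,Rt))
```

```text
up [ 0.867 -0.001 -0.499]
[0.67285598 0.11898441 0.13693756] [-2.17 19.36 -5.64] [-0.001 -0.691 -0.001]
[0.67285598 0.11898441 0.02793756] [-11.61  19.37  -0.2 ] [-0.001 -0.691 -0.001]
```

Emit:
arm_command(
  plan=[
    [[2.2,0,-1.3,0,0,0],[5,0,-2.9,0,0,0],[8.7,0,-5,0,0,0],[7,4,-5.5,0,-0.1,0],[5.5,8,-6,0,-0.22,0],[4,12,-6.5,0,-0.34,0],[2.5,16,-7,0,-0.46,0],[0.4,19.4,-7.1,0,-0.58,0],[0.4,19.4,-7.1,0,-0.69,0],[0.4,19.4,-7.1,0,-0.69,0],[0.4,19.4,-7.1,0,-0.69,0]],
  ],
)

```text
t: 27.0
tool_pos: [0.6731, 0.1204, 0.1668]
tool_rot: [-1.883, -2.139, -0.342]
contact_force: [-0.5, 0.1, -1.6]
opening: 0.0134
grip_force: 119.6
```

Run:
```python
from h import *
o=get_obs();print(o['t'],o['tool_pos'],o['q'],o['opening'])
yw=np.radians(97.2);u=np.array([np.cos(yw),np.sin(yw)]);v=np.array([-u[1],u[0]]);c=np.array([.6796,.0656])
for n in ('scene','top','wrist'):
    im,d,k=grab(n);W=world(d,k);hsv=cv2.cvtColor(im,cv2.COLOR_BGR2HSV)
    q=(W[...,:2]-c);l=q@u;t=q@v
    m=(d>0)&(abs(l)<.15)&(abs(t)<.04)&(W[...,2]>.09)&(W[...,2]<.22)&(hsv[...,0]>10)&(hsv[...,0]<35)&(hsv[...,1]>60)
    print(n,m.sum())
    if m.sum()<20: continue
    L,TT,Z=l[m],t[m],W[...,2][m]; print('l range',np.percentile(L,[1,99]).round(4))
    for a in np.arange(-.12,.12,.02):
        s=abs(L-a)<.01
        if s.sum()>15: print(round(a,2),s.sum(),'t',np.percentile(TT[s],[5,95]).round(4),'ztop',np.percentile(Z[s],[50,95]).round(4))
```

```text
27.0 [0.67307011 0.12040351 0.16682652] [-0.0660102   0.26643932  1.54542238  0.35831467  1.41392173 -0.26461786] 0.013371778696403856
scene 676
l range [-0.1002  0.0431]
-0.1 78 t [-0.0171  0.0112] ztop [0.1559 0.1589]
-0.08 108 t [-0.0163  0.0123] ztop [0.1558 0.1591]
-0.06 118 t [-0.0167  0.0122] ztop [0.1545 0.1571]
-0.04 108 t [-0.0141  0.0074] ztop [0.1619 0.1707]
-0.02 78 t [-0.0099  0.0054] ztop [0.1679 0.1716]
0.0 63 t [-0.0097  0.0047] ztop [0.1668 0.1704]
0.02 67 t [-0.01    0.0047] ztop [0.166  0.1936]
0.04 56 t [-0.0096  0.0056] ztop [0.1655 0.1709]
top 266
l range [-0.0549  0.0983]
-0.06 24 t [-0.0031  0.0145] ztop [0.1546 0.1577]
-0.04 76 t [-0.0042  0.0119] ztop [0.169 0.172]
-0.02 31 t [0.0001 0.0093] ztop [0.1679 0.1713]
0.06 26 t [-0.0064  0.0092] ztop [0.1652 0.1689]
0.08 75 t [-0.0049  0.0098] ztop [0.1641 0.1671]
0.1 34 t [-0.0046  0.0097] ztop [0.1633 0.1664]
wrist 5570
l range [0.0194 0.0984]
0.02 862 t [-0.007   0.0066] ztop [0.1686 0.1698]
0.04 1395 t [-0.0066  0.0062] ztop [0.168  0.1693]
0.06 1348 t [-0.0065  0.0063] ztop [0.167  0.1685]
0.08 1368 t [-0.0069  0.0068] ztop [0.1659 0.1671]
0.1 597 t [-0.007   0.0068] ztop [0.1651 0.1662]
```

Emit:
arm_command(
  plan=[
    [[-1.4,0,3.7,0,0.043,0],[-2.8,0,7.5,0,0.043,0],[-3.8,0,10.3,0,0.043,0],[-4.3,0,11.7,0,0.043,0],[-4.6,0,12.4,0,0.043,0],[-4.8,0,12.9,0,0.043,0],[-4.8,0,12.9,0,0.043,0],[-4.8,0,12.9,0,0.043,0],[-4.8,0,12.9,0,0.043,0]],
  ],
)

```text
t: 27.9
tool_pos: [0.675, 0.1192, 0.0317]
tool_rot: [-1.864, -2.114, -0.382]
contact_force: [0.4, 0.5, -0.9]
opening: 0.0134
grip_force: 119.6
```

Emit:
arm_command(
  plan=[
    [[0,0,0,0,0,0],[0,0,0,0,0,0],[0,0,0,0,0,0],[0,0,0,0,0,0]],
  ],
  gripper=0.1,
)

```text
t: 28.23
tool_pos: [0.6736, 0.1194, 0.0296]
tool_rot: [-1.863, -2.112, -0.379]
contact_force: [-0.4, -0.6, -0.1]
opening: 0.0384
grip_force: 0.0
```

Emit:
arm_command(
  plan=[
    [[0.5,0,-1.2,0,0,0],[1.2,0,-3,0,0,0],[2.4,0,-6,0,0,0],[3.6,0,-9,0,0,0],[4.8,0,-12,0,0,0],[6,0,-15,0,0,0],[6,0,-15,0,-0.12,0],[6,0,-15,0,-0.24,0],[6,0,-15,0,-0.36,0],[6,0,-15,0,-0.4,0],[6,0,-15,0,-0.4,0]],
  ],
)

```text
t: 29.15
tool_pos: [0.6737, 0.1182, 0.1924]
tool_rot: [2.075, 2.359, 0.002]
contact_force: [-0.5, 0.1, -0.0]
opening: 0.0385
grip_force: 0.0
```

Run:
```python
from h import *
o=get_obs();print(o['t'],o['tool_pos'],o['q'],o['opening'],np.degrees(np.arccos(-R.from_rotvec(o['tool_rot']).as_matrix()[2,2])))
yw=np.radians(97.2);u=np.array([np.cos(yw),np.sin(yw)]);v=np.array([-u[1],u[0]]);c=np.array([.6796,.0656])
for n in ('scene','wrist'):
    im,d,k=grab(n,n+'13.png');W=world(d,k);hsv=cv2.cvtColor(im,cv2.COLOR_BGR2HSV)
    q=(W[...,:2]-c);l=q@u;t=q@v
    m=(d>0)&(abs(l)<.15)&(abs(t)<.05)&(W[...,2]<.05)&(hsv[...,0]>10)&(hsv[...,0]<35)&(hsv[...,1]>60)
    L,TT,Z=l[m],t[m],W[...,2][m]; print(n,'l range',np.percentile(L,[1,99]).round(4))
    for a in np.arange(-.12,.12,.04):
        s=abs(L-a)<.02
        if s.sum()>15: print(round(a,2),s.sum(),'t',np.percentile(TT[s],[5,95]).round(4),'ztop',np.percentile(Z[s],[50,95]).round(4))
im,d,k=grab('top');W=world(d,k)
p=W[190:275,130:215].reshape(-1,3);p=p[(p[:,2]>.04)&(p[:,2]<.07)];print('knob',p.mean(0),len(p))
for y in (5,97): print(y,*delta([.497,.279,.16],rot(np.radians(y))))
```

```text
29.15 [0.6737132  0.11821561 0.19240851] [ 6.46331858e-02  2.26402055e-01  1.51919440e+00  9.92515955e-04
  1.39498407e+00 -6.33311592e-02] 0.03852730246410875 0.08061259656539643
scene l range [-0.1018  0.0918]
-0.08 202 t [-0.0162  0.0125] ztop [0.0098 0.013 ]
-0.04 178 t [-0.0148  0.0109] ztop [0.0132 0.0274]
0.0 125 t [-0.0101  0.0051] ztop [0.0253 0.029 ]
0.04 120 t [-0.0105  0.0055] ztop [0.025  0.0287]
0.08 96 t [-0.011   0.0112] ztop [0.0238 0.0283]
wrist l range [-0.0969  0.098 ]
-0.08 779 t [-0.0142  0.0137] ztop [0.0121 0.0131]
-0.04 598 t [-0.0148  0.0132] ztop [0.0264 0.0288]
0.0 540 t [-0.0084  0.0058] ztop [0.0279 0.0292]
0.04 614 t [-0.0091  0.0055] ztop [0.0278 0.029 ]
0.08 669 t [-0.0097  0.0043] ztop [0.0278 0.0289]
knob [0.4967483  0.27859928 0.04936947] 115
5 [ 18.39 -15.51   3.15] [-2.000e-03 -1.000e-03  1.608e+00]
97 [ 18.39 -15.51   3.15] [-0.001 -0.002  0.002]
```

The spoon lies flat and centred in the tray: its handle top is level at about 28 mm. Now for the lid.

Emit:
arm_command(
  plan=[
    [[18.4,-15.5,4,0,0,0],[18.4,-15.5,4,0,0,0],[18.4,-15.5,4,0,0,0],[18.4,-15.5,4,0,0,0],[18.4,-15.5,4,0,0,0],[18.4,-15.5,4,0,0,0],[18.4,-15.5,7.5,0,0,0],[18.4,-15.5,7.5,0,0,0],[18.4,-15.5,7.5,0,0,0],[18.4,-15.5,7.5,0,0,0]],
  ],
  gripper=-0.4,
  force=60,
)

```text
t: 30.13
tool_pos: [0.4982, 0.2784, 0.1168]
tool_rot: [-2.08, -2.353, -0.001]
contact_force: [-0.3, 0.0, -0.2]
opening: 0.0595
grip_force: 0.0
```

Run:
```python
from h import *
o=get_obs();print(o['t'],o['tool_pos'],o['opening'])
im,d,k=grab('wrist','wrist14.png');W=world(d,k)
m=(d>0)&(abs(W[...,2]-.0125)<.006)&(np.hypot(W[...,0]-.497,W[...,1]-.28)<.1);p=W[m][:,:2]
n=(d>0)&(abs(W[...,2]-.052)<.003)&(np.hypot(W[...,0]-.497,W[...,1]-.28)<.03);print('knobtop',W[n].mean(0),n.sum(), np.ptp(W[n],0))
print('disc',cv2.minEnclosingCircle((p*1000).astype(np.float32)))
print(delta([.497,.279,.039],rot(np.radians(97.2))))
```

```text
30.1333 [0.49815745 0.27843051 0.11683703] 0.059461449055084804
knobtop [0.49852715 0.28196558 0.0516338 ] 1208 [0.0267962  0.02667112 0.00455929]
disc ((498.67425537109375, 280.9101867675781), 85.9217529296875)
(array([ 0.04, -0.19,  7.86]), array([ 0.001, -0.002, -0.003]))
```

Emit:
arm_command(
  plan=[
    [[0.25,0,2,0,0,0],[0.25,0,4,0,0,0],[0.25,0,6,0,0,0],[0.25,0,7,0,0,0],[0.25,0,7.7,0,0,0],[0.25,0,7.7,0,0,0],[0.25,0,7.7,0,0,0]],
  ],
)

```text
t: 30.77
tool_pos: [0.4976, 0.2819, 0.04]
tool_rot: [-2.079, -2.354, -0.002]
contact_force: [-0.1, 0.1, -0.6]
opening: 0.0595
grip_force: 0.0
```

Emit:
arm_command(
  plan=[
    [[0,0,0,0,0,0],[0,0,0,0,0,0],[0,0,0,0,0,0],[0,0,0,0,0,0],[0,0,0,0,0,0]],
  ],
  gripper=1,
)

```text
t: 31.18
tool_pos: [0.4977, 0.2823, 0.0406]
tool_rot: [-2.078, -2.356, -0.004]
contact_force: [0.2, -0.2, 5.8]
opening: 0.0267
grip_force: 59.0
```

Emit:
arm_command(
  plan=[
    [[0,0,-1,0,0,0],[0,0,-3,0,0,0],[0,0,-6,0,0,0],[0,0,-9,0,0,0],[0,0,-11,0,0,0],[0,0,-11,0,0,0],[0,0,-11,0,0,0]],
  ],
)

```text
t: 31.77
tool_pos: [0.497, 0.2819, 0.1497]
tool_rot: [-2.078, -2.355, -0.003]
contact_force: [-0.8, -0.8, -3.6]
opening: 0.0263
grip_force: 59.4
```

Run:
```python
from h import *
o=get_obs();print(o['t'],o['tool_pos'],o['opening'],o['grip_force'])
for n in ('wrist','scene'):
    im,d,k=grab(n,n+'15.png');W=world(d,k)
    m=(d>0)&(abs(W[...,2]-.123)<.03)&(np.hypot(W[...,0]-.4985,W[...,1]-.281)<.092)
    hsv=cv2.cvtColor(im,cv2.COLOR_BGR2HSV);m&=(hsv[...,0]<14)&(hsv[...,1]>110)
    p=W[m];A=np.c_[p[:,:2],np.ones(len(p))]
    for i in range(6):
        co=np.linalg.lstsq(A,p[:,2],rcond=None)[0];r=abs(A@co-p[:,2]);q=r<.005;p,A=p[q],A[q]
    print(n,len(p),'tilt',co[:2].round(4),'z',np.median(p[:,2]),cv2.minEnclosingCircle((p[:,:2]*1000).astype(np.float32)))
im,d,k=grab('top');W=world(d,k)
hs=(W[...,2]>.043)&(W[...,2]<.056)&(np.hypot(W[...,0]-.4844,W[...,1]-.0485)<.09);p=W[hs]
print('tub',len(p),cv2.minEnclosingCircle((p[:,:2]*1000).astype(np.float32)))
```

```text
31.7667 [0.49699983 0.28192534 0.14972658] 0.026284049158092047 59.398818612098694
wrist 49894 tilt [-0.0003 -0.0021] z 0.122919428773351 ((497.4635925292969, 281.5394592285156), 84.78736114501953)
scene 1847 tilt [-0.0029 -0.0012] z 0.11870409434287132 ((498.0532531738281, 276.8220520019531), 85.23930358886719)
tub 542 ((484.3233642578125, 48.55513381958008), 81.92467498779297)
```

Emit:
arm_command(
  plan=[
    [[-3,-0.5,0,0,0,0],[-6,-1.1,0,0,0,0],[-9,-1.6,0,0,0,0],[-12,-2.1,0,0,0,0],[-15,-2.7,0,0,0,0],[-18,-3.2,0,0,0,0],[-20.5,-3.65,0,0,0,0],[-22,-3.9,0,0,0,0],[-22.9,-4.05,0,0,0,0],[-22.9,-4.05,0,0,0,0],[-22.9,-4.05,0,0,0,0],[-22.9,-4.05,0,0,0,0]],
  ],
)

```text
t: 32.92
tool_pos: [0.4848, 0.0503, 0.148]
tool_rot: [-2.076, -2.354, 0.0]
contact_force: [0.1, 0.8, -2.7]
opening: 0.0262
grip_force: 59.5
```

Run:
```python
from h import *
o=get_obs();print(o['t'],o['tool_pos'],o['opening'],o['grip_force'])
im,d,k=grab('scene','scene16.png');W=world(d,k)
m=(d>0)&(W[...,2]>.1)&(W[...,2]<.13)&(np.hypot(W[...,0]-.485,W[...,1]-.05)<.095)
p=W[m];print('lid',cv2.minEnclosingCircle((p[:,:2]*1000).astype(np.float32)))
print(delta([.4853,.0497,.086],rot(np.radians(97.2))))
```

```text
32.9167 [0.48480487 0.05029425 0.1480481 ] 0.026159711774350267 59.45603907108307
lid ((486.579345703125, 47.24325180053711), 86.98567199707031)
(array([-0.09,  0.04,  6.22]), array([-0.002, -0.002,  0.001]))
```

Emit:
arm_command(
  plan=[
    [[-0.1,0,2,0,0,0],[-0.1,0,4,0,0,0],[-0.1,0,5,0,0,0],[-0.1,0,5.6,0,0,0],[-0.1,0,6,0,0,0],[-0.1,0,6.2,0,0,0],[-0.1,0,6.2,0,0,0],[-0.1,0,6.2,0,0,0]],
  ],
)

```text
t: 33.63
tool_pos: [0.4859, 0.0486, 0.0876]
tool_rot: [-2.078, -2.356, -0.002]
contact_force: [-0.5, 0.3, -2.7]
opening: 0.0264
grip_force: 59.5
```

Run:
```python
from h import *
o=get_obs();print(o['t'],o['tool_pos'],o['contact_force'])
im,d,k=grab('wrist','wrist17.png');W=world(d,k)
m=(d>0)&(W[...,2]>.045)&(W[...,2]<.075)&(np.hypot(W[...,0]-.485,W[...,1]-.05)<.084)&(np.hypot(W[...,0]-.485,W[...,1]-.05)>.03)
hsv=cv2.cvtColor(im,cv2.COLOR_BGR2HSV);m&=(hsv[...,0]<14)&(hsv[...,1]>110)
p=W[m];A=np.c_[p[:,:2]-[.485,.05],np.ones(len(p))];print(len(p),np.linalg.lstsq(A,p[:,2],rcond=None)[0])
```

```text
33.6333 [0.48585274 0.04860621 0.08760716] [-0.51495879  0.34042789 -2.67125593]
45887 [-0.00027808 -0.00271482  0.06084555]
```

Emit:
arm_command(
  plan=[
    [[0,0,0.15,0,0,0],[0,0,0.3,0,0,0],[0,0,0.3,0,0,0],[0,0,0.3,0,0,0]],
  ],
)

```text
t: 34.02
tool_pos: [0.4858, 0.0485, 0.0846]
tool_rot: [-2.078, -2.355, -0.002]
contact_force: [-1.5, -0.8, 2.2]
opening: 0.0262
grip_force: 60.0
```

Emit:
arm_command(
  plan=[
    [[0,0,0,0,0,0],[0,0,0,0,0,0],[0,0,0,0,0,0],[0,0,0,0,0,0],[0,0,0,0,0,0]],
  ],
  gripper=-0.4,
)

```text
t: 34.43
tool_pos: [0.4852, 0.0486, 0.0837]
tool_rot: [-2.077, -2.355, -0.0]
contact_force: [-0.5, 0.6, 0.3]
opening: 0.0597
grip_force: 0.0
```

Emit:
arm_command(
  plan=[
    [[0,0,-1,0,0,0],[0,0,-3,0,0,0],[0,0,-6,0,0,0],[0,0,-9,0,0,0],[0,0,-12,0,0,0],[0,0,-14,0,0,0],[0,0,-14,0,0,0],[0,0,-14,0,0,0]],
  ],
)

```text
t: 35.1
tool_pos: [0.4862, 0.0484, 0.226]
tool_rot: [2.077, 2.355, 0.004]
contact_force: [-0.1, -0.2, -0.8]
opening: 0.0597
grip_force: 0.0
```

Run:
```python
from h import *
o=get_obs();print(o['t'],o['tool_pos'],o['contact_force'])
for n in ('wrist','scene'):
    im,d,k=grab(n,n+'18.png');W=world(d,k)
    r=np.hypot(W[...,0]-.485,W[...,1]-.05);m=(d>0)&(W[...,2]>.05)&(W[...,2]<.075)&(r<.095)&(r>.025)
    hsv=cv2.cvtColor(im,cv2.COLOR_BGR2HSV);m&=(hsv[...,0]<14)&(hsv[...,1]>110)
    p=W[m];A=np.c_[p[:,:2]-[.485,.05],np.ones(len(p))];print(n,len(p),np.linalg.lstsq(A,p[:,2],rcond=None)[0],cv2.minEnclosingCircle((p[:,:2]*1000).astype(np.float32)))
```

```text
35.1 [0.48621671 0.04835466 0.2260278 ] [-0.0806161  -0.20905759 -0.8065208 ]
wrist 19656 [ 0.00050139 -0.00161802  0.05789189] ((486.2675476074219, 47.61656188964844), 84.56912994384766)
scene 2548 [-0.00135794 -0.00020222  0.05565854] ((488.2279968261719, 44.332908630371094), 85.98631286621094)
```

View pics/scene18.png

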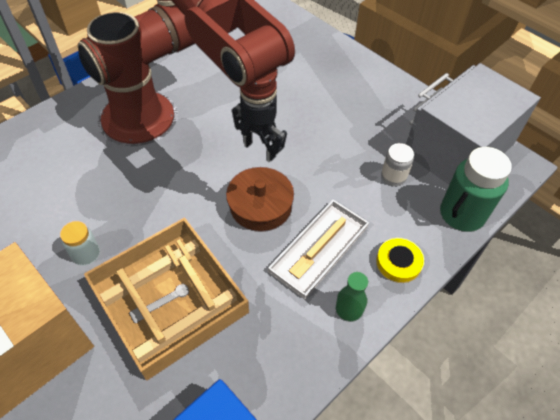

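The lid is seated flat on the tub at (260,197), with its top at 58 mm. The spoon lies flat in the tray at (318,248), and the rod, fork and spanner are still in the crate. I'm handing in.

```bash
python3 -c "
from station import finish_job
print(finish_job())"
```

```text
the job is handed in; nothing more can be done
None
```

I handed the job in at about 35 s: the balls are stirred, the spoon lies flat and released in the tray, the lid sits flat on the tub, and the rod, fork, spanner and tin look undisturbed; the hand-in returned no verdict.

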